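# Lean the strop board in its bench easel, under the cap and against the toe cleat

### The arm

A 6-joint arm with a two-finger parallel gripper is mounted at the origin on a cart in front of the work surface, level with it; the furniture and walls round the work are solid. World frame = base frame: x ahead of the robot, y to its left, z up, the work surface at z = 0. Lengths are in m, angles in rad, forces in N, time in s.
With the tool pointing down it reaches from about 0.225 to 0.875 m from the base axis. Payload 3.4 kg.
Tool frame: the origin (TCP) lies on the mounting face of the last link; the fingertips stand 173 mm ahead of it and the grasp point (between the pads) lies 155 mm ahead of it; z points along the fingers, y is the line along which they close (so a half turn about z gives the same grasp; the last joint's range is limited). The gripper opens to 85 mm and grips with 20 to 120 N. Pads are 22 mm wide; open, the fingers measure 114 mm over their backs; the gripper's body (76 mm by 85 mm) begins 54 mm behind the grasp point. The pads swing forward as they close: fully open they stand 13 mm farther back than shut.
Start: joints at [1.149, 0.276, 1.505, -0, 1.361, -0.121], TCP at [0.17, 0.549, 0.405] pointing down, gripper open.
Joint ranges: [-2.89, 2.89], [-0.75, 2.08], [0.22, 2.7], [-1.18, 4.32], [0.11, 2.71], [-2.7, 2.7]. Speed limits (rad/s): [2.57, 2.57, 3.14, 3.14, 3.14, 3.14].

### API

Orientations are given as a unit quaternion [w, x, y, z].
In Python, from rig import manip gives the robot as it stands.
- The arm moves only by the tool carry_out, never from a script. Its arguments are lists of equal length, an entry for each row: "linear": the shift along the world's x, y, z each as a share of 500 mm, from -1 to 1, a list of three; "angular": the turn, a rotation vector about the world's x, y, z each as a share of 0.08 rad, from -1 to 1, a list of three; "hand": the opening, from 0 (shut) to 1 (fully open). In form: {"linear": [[x, y, z], ...], "angular": [[rx, ry, rz], ...], "hand": [hand, ...]}. A call has 1 to 8 rows; each row shifts and turns the commanded pose from where the row before left it; what a row does not reach is not made up. A row lasts 1/12 s, in which the tool goes at most 41.7 mm and 7.16 degrees, less where a joint would pass 70% of its speed; a pose out of reach is approached as far as the arm can. A call with a number of a shift or a turn outside -1 to 1 is refused whole. A call with a gripper value outside its range is refused whole. The fingers move at their own pace and stop on an object; "force" is the grip in N (left out, the last holds). Time passes only in rows, so rows that do not move let the fingers close. It gives the time, the measured TCP pose, the force, the opening and the grip force at its end, in the units of the state.
- manip.get_state(): the state, without advancing time (a new reading comes with each control period).
- manip.get_image(name): name is "side" or "top" or "wrist"; returns the picture (384x512x3 uint8, red, green, blue); there is no depth.
- manip.camera_params(name): a dict with "fx", "fy", "cx", "cy" (pixels), "view" (4x4, takes a point from world to camera coordinates); the wrist camera has in their place "hand_eye" (4x4, takes a point from camera to tool coordinates, whose origin is the TCP and whose axes are the flange's). Camera axes: x right, y down, z forward; pixel columns grow to the right and rows downward; lengths in m; the calibration is good to about 2 mm. A picture is of the moment at which its call begins: read the wrist's pose just before it. camera_params takes no time and is no camera call.
- manip.sign_off(): hands the job in; it is judged then, once.
The state is a dict: "clock": time; "qpos": joint angles; "qd": joint speeds; "effort": joint torques, N m; "position": TCP position; "ee_rot": TCP orientation; "contact_force": force on the tool from outside, world axes, zero at the start; "moment": the same for the moment, N m; "width": finger opening in m; "gripper_force": force on a finger pad.
Only numpy, scipy, OpenCV 4.12 (cv2) and the standard library are available. Lean on these libraries where they do the work, as an engineer would, in place of code of your own. Each camera call takes 0.05 s, during which the arm holds its last target. There are 200 camera calls.

### The job

Take the long leather-faced strop board from the stool and set it in the wooden easel on the bench, leather side up, ready for stropping: its upper end tucked under the easel's cap bar between the two posts, its back leaning on the steel rail, and its lower end standing on the easel's base, snug against the inner side of the toe cleat. Let go of it and leave the other things on the bench and stool where they are.

Things in the scene. Friction and masses are not known exactly. Their poses are not given: they have to be found in the camera images.
- strop_board: The strop board: a flat wooden slab 190 x 58 x 14 mm, brown leather on its upper face, pale wood below; 0.18 kg. It lies flat on the stool, leather up. Origin: centre of its underside; x along the 190 mm length, y across the 58 mm width, z out of the leather face. Both ends are alike; either may be the upper one.
- easel: The easel: wooden stand screwed to the bench, 180 x 110 x 167 mm. Origin: underside, middle line; x points from toe cleat (robot side) to posts, z up. Base x -100..80, top at z 12 mm. Two posts x 36..66 mm, clear gap y -36..36 mm. Seated, the board rises at 40 deg towards +x, its origin at x 3, z 73 mm.
- easel_toe (a point): Foot of the toe cleat's inner face, in the middle, at the base's top (easel x -79, z 12 mm). The cleat is a wooden strip across the base, 100 mm wide, x -93..-79 mm, 18 mm high; the board's lower end belongs on the base right behind it, on the posts' side.
- easel_rail (a point): Middle of the axis of the level steel rail between the posts, 16 mm in diameter (easel x 50, z 102 mm); the board's back leans on it.
- easel_cap (a point): Centre of the cap, a wooden bar across the posts above the rail, 26 x 14 mm in section, tilted at 40 deg (easel x 45, z 149 mm). Square to that slope the lane between rail and cap is 24 mm high. The seated board's upper end reaches 27 mm past the cap's front edge; put it in end first at about 28 deg, foot over the cleat.
- nail_carton: Bystander: upright nail carton 53 x 52 x 166 mm; origin at the centre of its underside.
- wax_tin: Bystander: flat round tin of wax, 62 mm across, 19 mm high, beside the easel; origin at the centre of its underside.
- beeswax: Bystander: cake of beeswax 34 x 49 x 20 mm on the far side of the stool; origin at the centre of its underside.

How it is judged:
At the end, for the whole second after the job is handed in: Board released and still in the easel: leather up, slope 36-44 deg, upper end under the cap, back on the rail, foot on the base within about 4 mm of the cleat (origin in the easel frame: x -3..6.5, y -13..13, z 68..79 mm), square within 7 deg; no bystander moved over 30 mm or toppled (x of strop_board in the frame of easel between -0.003 and 0.0065 m and y of strop_board in the frame of easel between -0.013 and 0.013 m and z of strop_board in the frame of easel between 0.068 and 0.079 m and angle between strop_board's own z axis and vertical between 0.63 and 0.77 rad and angle between the y axis of strop_board and the y axis of easel, either way round below 0.13 rad and linear speed of strop_board below 0.01 m/s and contact force between strop_board and the fingers below 0.05 N); the robot touches nothing.
It fails at once if another thing on the bench or stool is pushed more than 30 mm or knocked over (distance of any of nail_carton, wax_tin, beeswax from where it was at the start of the episode above 0.03 m or angle between any of nail_carton, wax_tin, beeswax's own z axis and vertical above 0.5 rad).
It also fails if it takes over 51 s, if anything falls off the work surface, if the arm or the gripper's body presses on something with over 40 N, if the wrist force passes 120 N, or if a joint passes its speed limit or range.

## Working session

There is one attempt and no reset: what is moved stays moved. The work goes in short steps, Python scripts to look and compute and a tool call to move; the robot and the scene stay as the last step left them, time stands still between calls to the robot, and variables do not carry over. Pictures are saved under pics/ and viewed, at most 10 in all, crops included, and the job is handed in when it is done.

Besides the shell and the picture viewer there is one more tool, called as name(argument=value, ...) on one line, values as JSON. carry_out: Moves the arm, as the interface text tells. Its arguments: {"type":"object","properties":{"linear":{"type":"array"},"angular":{"type":"array"},"hand":{"type":"array"},"force":{"type":"number"}},"required":["linear","angular","hand"]}

```bash
mkdir -p pics
cat > h.py <<'E'
import numpy as np,cv2
from rig import manip
def grab(n,f):
    s=manip.get_state(); im=manip.get_image(n); cv2.imwrite('pics/'+f,im[:,:,::-1]); return s
E
python3 - <<'E'
from h import *
np.set_printoptions(precision=4,suppress=True)
for n in ("side","top","wrist"):
    s=grab(n,n+'0.png'); print(n,manip.camera_params(n))
print(s)
a=cv2.imread('pics/side0.png');b=cv2.imread('pics/top0.png')
E
```

```text
side {'fx': 483.6587354891432, 'fy': 483.6587354891432, 'cx': 251.58786514764162, 'cy': 190.05808174887972, 'view': array([[-0.8784,  0.4778, -0.0044,  0.3898],
       [ 0.3237,  0.5882, -0.7411, -0.1435],
       [-0.3515, -0.6524, -0.6714,  1.8484],
       [ 0.    ,  0.    ,  0.    ,  1.    ]])}
top {'fx': 397.5051386152907, 'fy': 397.5051386152907, 'cx': 251.88758174064242, 'cy': 193.4011698753604, 'view': array([[ 0.0177, -0.9998,  0.0131,  0.0596],
       [-0.9806, -0.0199, -0.1949,  0.5204],
       [ 0.1951, -0.0094, -0.9807,  1.2733],
       [ 0.    ,  0.    ,  0.    ,  1.    ]])}
wrist {'fx': 323.53607429556774, 'fy': 323.53607429556774, 'cx': 256.72766805721807, 'cy': 183.69347235885675, 'hand_eye': array([[-0.0006, -0.9649, -0.2624,  0.066 ],
       [ 1.    , -0.0007,  0.0004, -0.    ],
       [-0.0006, -0.2624,  0.9649,  0.0306],
       [ 0.    ,  0.    ,  0.    ,  1.    ]])}
{'clock': 0.1, 'qpos': array([ 1.149 ,  0.2765,  1.506 ,  0.    ,  1.3607, -0.121 ]), 'qd': array([ 0.0003, -0.0007, -0.0052,  0.0016,  0.0024,  0.0004]), 'effort': array([  0.0009, -41.7696, -24.6407,  -0.0001,   0.006 ,  -0.    ]), 'position': array([0.1703, 0.549 , 0.4039]), 'ee_rot': array([-0.0002,  0.1498,  0.9887, -0.0008]), 'contact_force': array([ 0.3058,  0.3293, -0.3405]), 'moment': array([-0.0297,  0.0274, -0.0137]), 'gripper_force': 0.0, 'width': 0.08538943625989939}
```

Run:
```python
import cv2
for n in ('side','top','wrist'):
    a=cv2.imread(f'pics/{n}0.png'); cv2.imwrite(f'pics/{n}0b.png',cv2.resize(a,(784,588),interpolation=cv2.INTER_CUBIC))
```

```text
(no output)
```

View pics/side0b.png

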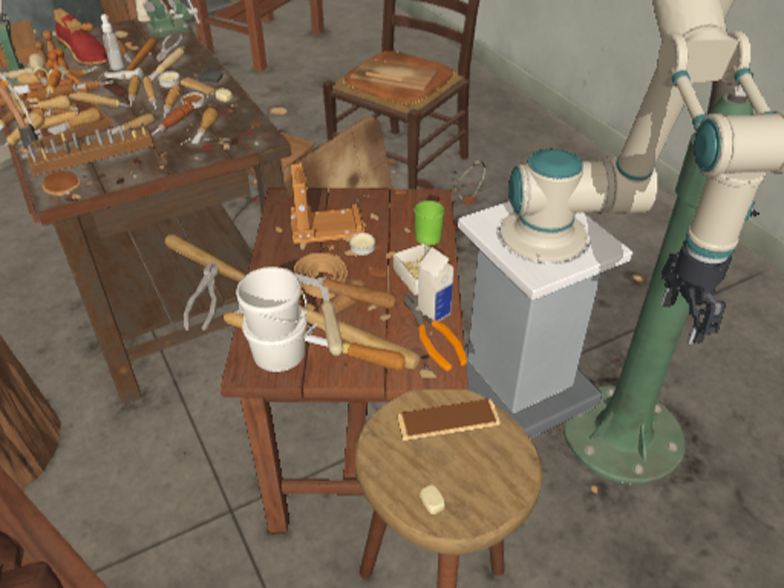

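View pics/top0b.png

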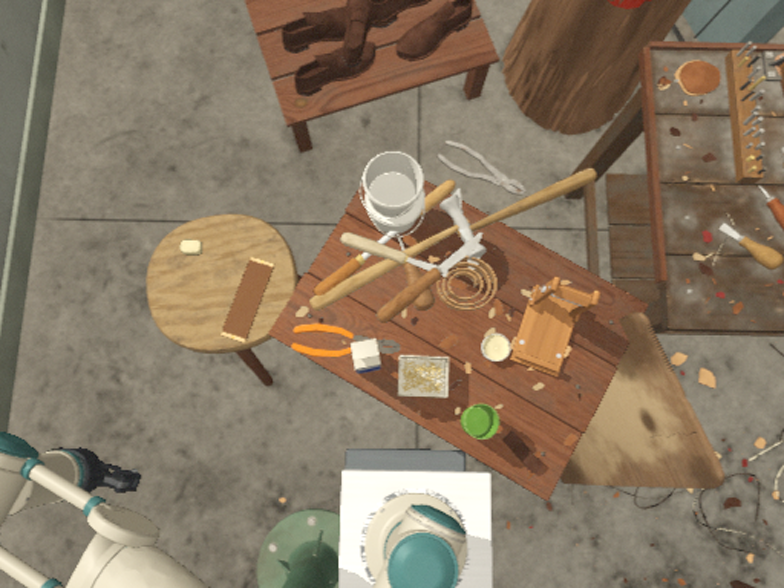

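The side view shows the strop on the stool at about (448,420), and the easel at about (320,215). In the top view the strop is at about (247,298), and the easel at about (550,325) with its toe at the lower end, towards the robot. I'll enlarge these areas.

Run:
```python
import cv2,numpy as np
def crop(f,x,y,w,h,k):
    a=cv2.imread(f)[y:y+h,x:x+w]; a=cv2.resize(a,None,fx=k,fy=k,interpolation=cv2.INTER_CUBIC)
    for i in range(0,w,10): cv2.putText(a,str(x+i),(i*k,8),0,.3,(255,255,255),1); cv2.line(a,(i*k,9),(i*k,14),(255,255,255),1)
    for i in range(0,h,10): cv2.putText(a,str(y+i),(0,i*k+4),0,.3,(255,255,255),1)
    return a
A=crop('pics/top0.png',330,175,66,75,6); B=crop('pics/side0.png',182,100,66,75,6)
cv2.imwrite('pics/c1.png',np.hstack([A,B]))
A=crop('pics/top0.png',130,155,65,75,6); B=crop('pics/side0.png',255,255,75,75,6)
im=np.hstack([A,B]);print(im.shape);cv2.imwrite('pics/c2.png',im[:, :840])
```

```text
(450, 840, 3)
```

View pics/c1.png

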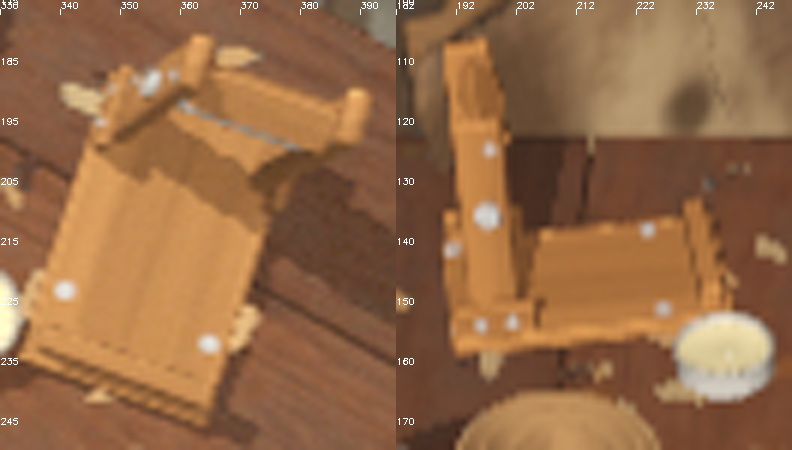

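Run:
```python
import cv2
a=cv2.imread('pics/c2.png');cv2.imwrite('pics/c2.png',a[:, :800])
```

```text
(no output)
```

View pics/c2.png

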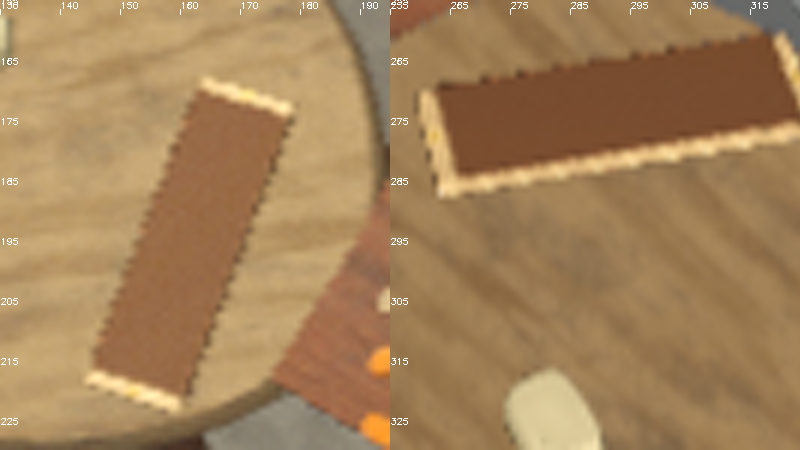

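Top crop: the easel's toe-end base corners are at (334,234.5) and (364,246), with the right end of the rail near (379.5,200) and the left post top near (363,182). The board's corners are at (163.5,167.5), (179,172.5), (144,217.5) and (160,223). In the side view its left end is at (260,270) and (263,285), and its right far corner at (320,260).

```bash
cat >> h.py <<'E'
from scipy.optimize import least_squares
from scipy.spatial.transform import Rotation as R
np.set_printoptions(precision=4,suppress=True)
def view(n,s=None):
    p=manip.camera_params(n)
    if n!='wrist': return p,p['view']
    T=np.eye(4);q=s['ee_rot'];T[:3,:3]=R.from_quat([q[1],q[2],q[3],q[0]]).as_matrix();T[:3,3]=s['position']
    return p,np.linalg.inv(T@p['hand_eye'])
def proj(pv,X):
    p,V=pv; c=np.atleast_2d(X)@V[:3,:3].T+V[:3,3]
    return np.c_[p['fx']*c[:,0]/c[:,2]+p['cx'],p['fy']*c[:,1]/c[:,2]+p['cy']]
def fit(obs,x0):  # obs: list of (pv, local pts, pix); x=(x,y,z,yaw)
    def f(v):
        r=R.from_euler('z',v[3]).as_matrix()
        return np.concatenate([(proj(pv,np.array(L)@r.T+v[:3])-np.array(P)).ravel() for pv,L,P in obs])
    o=least_squares(f,x0,loss='soft_l1'); return o.x,f(o.x).reshape(-1,2)
E
python3 - <<'E'
from h import *
t=view('top');s=view('side')
h=.095;w=.029;z=.014
print('board',*fit([(t,[[h,w,z],[h,-w,z],[-h,w,z],[-h,-w,z]],[[163.5,167.5],[179,172.5],[144,217.5],[160,223]]),
 (s,[[h,w,z],[h,-w,z],[-h,-w,z]],[[263,285],[260.3,270],[320,260]])],[.4,.3,0,-.3]))
b=.055
print('easel',*fit([(t,[[-.1,b,.012],[-.1,-b,.012],[.05,-.036,.110]],[[334,234.5],[364,246],[379.5,200]]),
 (s,[[-.1,-b,.012],[-.093,.05,.030],[.08,b,0]],[[230.5,133],[237,151],[192,159]])],[.4,-.2,0,-.3]))
import json
E
```

```text
board [ 0.5149  0.3787 -0.0072 -0.2997] [[-0.0478 -0.2089]
 [ 0.1415 -0.1075]
 [-0.4068  1.299 ]
 [-0.3397  1.1448]
 [-0.5811  0.6029]
 [-2.0886 -0.1897]
 [ 0.2024 -0.2765]]
easel [ 0.4659 -0.29   -0.0022 -0.3102] [[-1.0067  1.1746]
 [ 0.3212  0.272 ]
 [ 0.6484 -2.4178]
 [ 3.4209  1.7451]
 [-0.5982 -3.9712]
 [-0.4307  0.5339]]
```

carry_out(linear=[[0.069,-0.034,-0.0208],[0.069,-0.034,-0.0208],[0.069,-0.034,-0.0208],[0.069,-0.034,-0.0208],[0.069,-0.034,-0.0208],[0.069,-0.034,-0.0208],[0.069,-0.034,-0.0208],[0.069,-0.034,-0.0208]], angular=[[0,0,0],[0,0,0],[0,0,0],[0,0,0],[0,0,0],[0,0,0],[0,0,0],[0,0,0]], hand=[0.82,0.82,0.82,0.82,0.82,0.82,0.82,0.82])

```text
clock: 0.82
position: [0.4478, 0.412, 0.3208]
ee_rot: [-0.0, 0.15, 0.989, -0.0]
contact_force: [0.2, 0.2, 1.3]
width: 0.07
gripper_force: 0.0
```

carry_out(linear=[[0.069,-0.034,-0.0208],[0.069,-0.034,-0.0208],[0,0,0],[0,0,0]], angular=[[0,0,0],[0,0,0],[0,0,0],[0,0,0]], hand=[0.82,0.82,0.82,0.82])

```text
clock: 1.15
position: [0.5171, 0.3777, 0.2991]
ee_rot: [-0.001, 0.152, 0.988, -0.001]
contact_force: [-0.9, 0.7, 0.7]
width: 0.0701
gripper_force: 0.0
```

Run:
```python
from h import *
s=grab('wrist','w1.png');print(s['position'],s['ee_rot'],s['width'],s['qpos'])
import pickle;pickle.dump(s,open('s1.pkl','wb'))
a=cv2.imread('pics/w1.png')
L=np.array([[h,w,.014] for h in(.095,-.095) for w in(.029,-.029)])
q=proj(view('wrist',s),L@R.from_euler('z',-.2997).as_matrix().T+[.5149,.3787,-.0072]);print(q)
for k in q: cv2.circle(a,tuple(int(v) for v in k),3,(0,255,0),1)
a=cv2.resize(a,(784,588))
cv2.imwrite('pics/w1b.png',a)
```

```text
[0.5171 0.3777 0.2991] [-0.001   0.1517  0.9884 -0.0008] 0.07013958913038026 [ 0.5223  0.4435  1.5157  0.0001  1.1849 -0.7441]
[[289.9759 276.9439]
 [226.1766 277.2094]
 [295.3608  53.1308]
 [218.6391  53.5838]]
```

View pics/w1b.png

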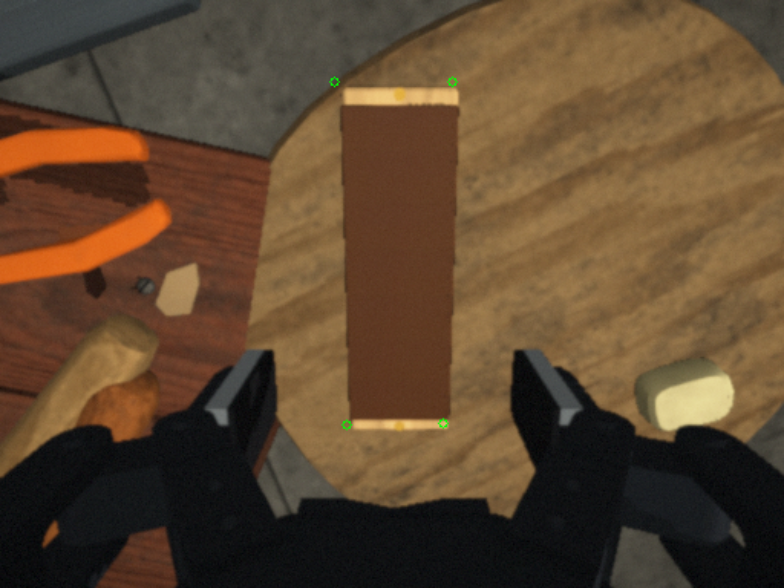

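The wrist view shows the board's top-face corners at (343,88), (459,88), (350,430) and (449,429) in the enlarged picture. My first estimate was a few mm off, so I'll refit.

Run:
```python
from h import *
import pickle;S=pickle.load(open('s1.pkl','rb'))
t=view('top');s=view('side');v=view('wrist',S)
h=.095;w=.029;z=.014
W=(v,[[-h,-w,z],[-h,w,z],[h,-w,z],[h,w,z]],np.array([[343,88],[459,88],[350,430],[449,429]])/1.53125)
print(*fit([W],[.5,.38,0,-.3]))
print(*fit([W,(t,[[h,w,z],[h,-w,z],[-h,w,z],[-h,-w,z]],[[163.5,167.5],[179,172.5],[144,217.5],[160,223]]),
 (s,[[h,w,z],[h,-w,z],[-h,-w,z]],[[263,285],[260.3,270],[320,260]])],[.4,.3,0,-.3]))
```

```text
[ 0.5187  0.3808 -0.0065 -0.3051] [[-0.5203  0.0281]
 [ 0.4213  0.0231]
 [ 0.4932 -0.3852]
 [-0.3788  0.312 ]]
[ 0.5185  0.3806 -0.0062 -0.3055] [[-0.8399 -0.3137]
 [ 0.2157 -0.2907]
 [ 0.1626 -0.3914]
 [-0.6305  0.3253]
 [-0.4384 -1.2692]
 [-0.2798 -1.0802]
 [-1.1151  0.1213]
 [-1.0816  0.0591]
 [-1.414   1.2122]
 [-2.7936  0.3525]
 [-0.2626  0.5157]]
```

carry_out(linear=[[0.0134,-0.0031,-0.0264],[0.0134,-0.0031,-0.0264],[0.0134,-0.0031,-0.0264],[0.0134,-0.0031,-0.0264],[0.0134,-0.0031,-0.0264],[0.0134,-0.0031,-0.0264],[0,0,0],[0,0,0]], angular=[[0.273,0.868,0],[0.273,0.868,0],[0.273,0.868,0],[0.273,0.868,0],[0.273,0.868,0],[0.273,0.868,0],[0,0,0],[0,0,0]], hand=[0.8,0.8,0.8,0.8,0.8,0.8,0.8,0.8])

```text
clock: 1.87
position: [0.5549, 0.3705, 0.2209]
ee_rot: [-0.214, 0.146, 0.965, 0.033]
contact_force: [-0.1, 0.1, 1.1]
width: 0.068
gripper_force: 0.0
```

```bash
cat >> h.py <<'E'
def rot(s): q=s['ee_rot'];return R.from_quat([q[1],q[2],q[3],q[0]])
def tool(s):
    r=rot(s).as_matrix(); print('tcp',s['position'],'G',s['position']+.155*r[:,2],'tilt',np.degrees(np.arctan2(np.hypot(*r[:2,2]),-r[2,2])),'z',r[:,2],'y',r[:,1],'q',s['qpos'],'w',s['width'],'F',s['contact_force'],s['gripper_force'],s['clock'])
E
python3 - <<'E'
from h import *
s=manip.get_state();tool(s)
r=R.from_rotvec(np.radians(25)*np.array([.3003,.9538,0]))*R.from_euler('z',-.305)*R.from_euler('x',np.pi)
for k in (0,np.pi):
    e=(r*R.from_euler('z',k)*rot(s).inv()).as_rotvec(); print('rot err/.08',e/.08)
E
```

```text
tcp [0.5549 0.3705 0.2209] G [0.4922 0.3899 0.0805] tilt 25.047266798804113 z [-0.4043  0.1257 -0.906 ] y [0.296  0.9552 0.0004] q [ 0.4049  0.6344  1.4219  0.2811  1.4324 -0.9535] w 0.06801123460447024 F [-0.0714  0.103   1.1439] 0.0 1.8667
rot err/.08 [15.8316 -4.953  35.5363]
rot err/.08 [-0.0078 -0.0086 -0.0557]
```

carry_out(linear=[[0.0026,-0.0017,-0.0296],[0.0026,-0.0017,-0.0296],[0,0,-0.0296],[0,0,-0.0296],[0,0,0],[0,0,0]], angular=[[0,0,0],[0,0,0],[0,0,0],[0,0,0],[0,0,0],[0,0,0]], hand=[0.8,0.8,0.8,0.8,0.8,0.8])

```text
clock: 2.37
position: [0.557, 0.3691, 0.1635]
ee_rot: [-0.214, 0.146, 0.965, 0.033]
contact_force: [-0.4, -0.3, 0.2]
width: 0.0685
gripper_force: 0.0
```

carry_out(linear=[[0,0,-0.004],[0,0,-0.004],[0,0,0]], angular=[[0,0,0],[0,0,0],[0,0,0]], hand=[0.8,0.8,0.8])

```text
clock: 2.62
position: [0.5582, 0.3685, 0.1592]
ee_rot: [-0.213, 0.146, 0.965, 0.034]
contact_force: [0.2, 0.3, -0.0]
width: 0.0684
gripper_force: 0.0
```

Run:
```python
from h import *
s=grab('wrist','w2.png');tool(s)
a=cv2.imread('pics/w2.png');cv2.imwrite('pics/w2b.png',cv2.resize(a,(784,588)))
```

```text
tcp [0.5582 0.3685 0.1592] G [0.4958 0.3882 0.0187] tilt 24.94466560473746 z [-0.4021  0.1273 -0.9067] y [0.2963 0.9551 0.0027] q [ 0.4004  0.6979  1.4701  0.2864  1.3236 -0.99  ] w 0.06836783196482689 F [ 0.1779  0.3464 -0.0488] 0.0 2.6167
```

View pics/w2b.png

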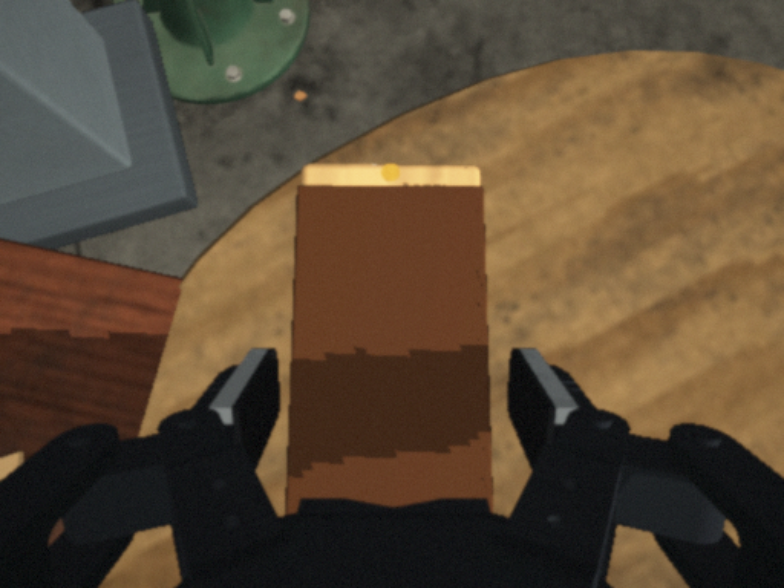

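The board sits centred between the fingers, its edges at about x=290 and 490 and the fingers at 275 and 512. I'll go down gently and feel for the stool.

carry_out(linear=[[0,0,-0.004],[0,0,-0.004],[0,0,0]], angular=[[0,0,0],[0,0,0],[0,0,0]], hand=[0.8,0.8,0.8])

```text
clock: 2.92
position: [0.5582, 0.3681, 0.1541]
ee_rot: [-0.214, 0.146, 0.965, 0.033]
contact_force: [0.1, 0.8, 1.2]
width: 0.0684
gripper_force: 0.2
```

carry_out(linear=[[0,0,-0.003],[0,0,0]], angular=[[0,0,0],[0,0,0]], hand=[0.8,0.8])

```text
clock: 3.08
position: [0.5583, 0.3681, 0.1538]
ee_rot: [-0.214, 0.146, 0.965, 0.033]
contact_force: [0.1, -0.9, 5.2]
width: 0.0687
gripper_force: 2.4
```

carry_out(linear=[[0,0,0.007],[0,0,0],[0,0,0],[0,0,0],[0,0,0],[0,0,0],[0,0,0]], angular=[[0,0,0],[0,0,0],[0,0,0],[0,0,0],[0,0,0],[0,0,0],[0,0,0]], hand=[0.8,0.6,0.5,0.5,0.5,0.5,0.5], force=60)

```text
clock: 3.67
position: [0.5587, 0.3682, 0.1573]
ee_rot: [-0.213, 0.146, 0.965, 0.034]
contact_force: [2.4, -1.8, 5.9]
width: 0.0561
gripper_force: 65.1
```

carry_out(linear=[[0,0,0.02],[0,0,0.04],[0,0,0.06],[0,0,0.06],[0,0,0.06],[0,0,0.04],[0,0,0],[0,0,0]], angular=[[0,0,0],[0,0,0],[0,0,0],[0,0,0],[0,0,0],[0,0,0],[0,0,0],[0,0,0]], hand=[0.5,0.5,0.5,0.5,0.5,0.5,0.5,0.5])

```text
clock: 4.33
position: [0.5582, 0.3682, 0.2973]
ee_rot: [-0.213, 0.146, 0.966, 0.034]
contact_force: [-0.9, -0.7, -2.5]
width: 0.0566
gripper_force: 64.3
```

Run:
```python
from h import *
s=grab('wrist','w3.png');tool(s);grab('side','side3.png')
import pickle;pickle.dump(s,open('s3.pkl','wb'))
a=cv2.imread('pics/w3.png');b=cv2.imread('pics/side3.png')[150:350,200:400]
cv2.imwrite('pics/w3b.png',np.hstack([a[:,:400],cv2.resize(b,(384,384))]))
```

```text
tcp [0.5582 0.3682 0.2973] G [0.496  0.388  0.1567] tilt 24.894973020876414 z [-0.4012  0.1275 -0.9071] y [0.2965 0.955  0.0031] q [ 0.4001  0.572   1.3341  0.2773  1.5743 -0.9171] w 0.056559164657242866 F [-0.8829 -0.6593 -2.4756] 64.34128403663635 4.3333
```

View pics/w3b.png

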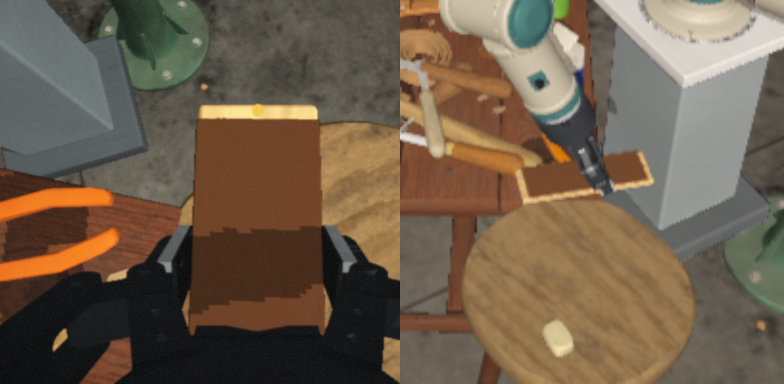

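The board is held and level, with its near-end corners at about (199,107) and (318,106) in the wrist picture. I'll carry it high towards the easel, pitch it to 28°, and view the easel beside it.

carry_out(linear=[[-0.0138,-0.0704,0.041],[-0.0138,-0.0704,0.041],[-0.0138,-0.0704,0.041],[-0.0138,-0.0704,0.041],[-0.0138,-0.0704,0.041],[-0.0138,-0.0704,0.041],[-0.0138,-0.0704,0],[-0.0138,-0.0704,0]], angular=[[0,0,0],[0,0,0],[0,0,0],[0,0,0],[0,0,0],[0,0,0],[0,0,0],[0,0,0]], hand=[0.5,0.5,0.5,0.5,0.5,0.5,0.5,0.5])

```text
clock: 5.1
position: [0.5024, 0.0851, 0.4189]
ee_rot: [-0.214, 0.146, 0.965, 0.033]
contact_force: [0.4, -0.4, -1.8]
width: 0.0564
gripper_force: 64.5
```

carry_out(linear=[[-0.0138,-0.0704,0],[-0.0138,-0.0704,0],[-0.0138,-0.0704,0],[-0.0138,-0.0704,0],[-0.0138,-0.0704,0],[-0.0138,-0.0704,0],[-0.0138,-0.0704,0],[0,0,0]], angular=[[-0.262,-0.833,0],[-0.262,-0.833,0],[-0.262,-0.833,0],[-0.262,-0.833,0],[-0.262,-0.833,0],[-0.262,-0.833,0],[-0.262,-0.833,0],[0,0,0]], hand=[0.5,0.5,0.5,0.5,0.5,0.5,0.5,0.5])

```text
clock: 5.77
position: [0.4527, -0.1646, 0.4178]
ee_rot: [0.025, 0.153, 0.988, -0.006]
contact_force: [0.3, 0.4, -1.6]
width: 0.0563
gripper_force: 64.5
```

carry_out(linear=[[0,0,0],[0,0,0]], angular=[[0,0,0],[0,0,0]], hand=[0.5,0.5])

```text
clock: 5.93
position: [0.4543, -0.1596, 0.4178]
ee_rot: [0.024, 0.15, 0.988, -0.003]
contact_force: [0.7, 0.2, -1.3]
width: 0.0563
gripper_force: 64.5
```

Run:
```python
from h import *
s=grab('wrist','w4.png');tool(s)
import pickle;pickle.dump(s,open('s4.pkl','wb'))
a=cv2.imread('pics/w4.png');a=cv2.resize(a[:,:340],None,fx=1.56,fy=1.56,interpolation=cv2.INTER_CUBIC)
L=np.array([[x,y,z] for x,y,z in [(-.1,.055,.012),(-.1,-.055,.012),(.08,-.055,.012),(.05,-.036,.11),(.05,.036,.11)]])
print(proj(view('wrist',s),L@R.from_euler('z',-.31).as_matrix().T+[.4659,-.29,0]))
cv2.imwrite('pics/w4b.png',a)
```

```text
tcp [ 0.4543 -0.1596  0.4178] G [ 0.4615 -0.1615  0.263 ] tilt 2.7537237927184375 z [ 0.0463 -0.0127 -0.9988] y [0.2972 0.9548 0.0016] q [-0.4866  0.1123  1.686   0.0108  1.2964 -1.7582] w 0.05628026332119035 F [ 0.6673  0.1935 -1.3127] 64.52847719192505 5.9333
[[197.0233  92.7936]
 [ 97.4956  92.0176]
 [117.8101 238.3352]
 [ 92.304  258.2166]
 [167.2981 258.6296]]
```

View pics/w4b.png

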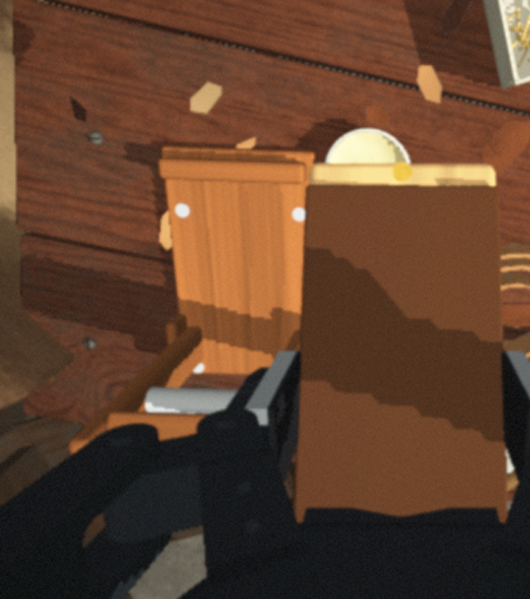

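The wrist picture (1.56× crop) shows the cleat's top corners at (161,160), (308,163), (161,179) and (304,182). The base's toe corners are at (163,149) and (314,152), and the rail's left end at (147,401). The held board's foot edge runs from (311,165) to (496,165).

Run:
```python
from h import *
import pickle;S=pickle.load(open('s4.pkl','rb'));v=view('wrist',S)
L=[(-.1,-.055,.012),(-.1,.055,.012),(-.093,-.05,.03),(-.093,.05,.03),(-.079,-.05,.03),(-.079,.05,.03),(.05,-.036,.102)]
P=np.array([[163,149],[314,152],[161,160],[308,163],[161,179],[304,182],[147,401]])/1.56
x,r=fit([(v,L,P)],[.46,-.29,0,-.31]);print('E',x,r)
p,V=view('wrist',S)
def f0(u): 
    rr=R.from_euler('z',u[2]).as_matrix(); return (proj(v,np.array(L)@rr.T+[u[0],u[1],0])-P).ravel()
o=least_squares(f0,[.46,-.29,-.31],loss='soft_l1');print('E z=0',o.x,o.fun.reshape(-1,2))
# board in tool, nominal from grasp: tool tcp at grasp
Rg=rot(pickle.load(open('s3.pkl','rb'))).as_matrix(); pg=np.array([.5587,.3682,.1573])
for zb in (-.006,-.004,-.008):
    pb=np.array([.5186,.3807,zb]);Rb=R.from_euler('z',-.305).as_matrix()
    Rr=Rg.T@Rb; t=Rg.T@(pb-pg)
    Rw=rot(S).as_matrix()
    X=(np.array([[-.095,-.029,.014],[-.095,.029,.014]])@Rr.T+t)@Rw.T+S['position']
    print(zb,'t',t,'pred foot px*1.56',proj(v,X)*1.56, 'slope',np.degrees(np.arcsin((Rw@Rr)[2,0])))
```

```text
E [ 0.4705 -0.2875  0.     -0.3362] [[-0.9195 -1.3954]
 [ 1.6968  0.1388]
 [-1.7596 -0.6895]
 [-1.6712  0.6391]
 [-0.2742  0.5217]
 [ 1.2075  1.7619]
 [ 4.8675 -0.7288]]
E z=0 [ 0.4705 -0.2875 -0.3362] [[-0.9179 -1.3914]
 [ 1.6903  0.1395]
 [-1.7575 -0.6861]
 [-1.6772  0.6393]
 [-0.2719  0.5239]
 [ 1.2019  1.7611]
 [ 4.8743 -0.7395]]
-0.006 t [-0.0306 -0.0005  0.1658] pred foot px*1.56 [[307.4653 163.9443]
 [492.7557 164.7526]] slope 27.646593933294874
-0.004 t [-0.0298 -0.0005  0.164 ] pred foot px*1.56 [[306.3111 161.3056]
 [493.9429 162.1268]] slope 27.646593933294874
-0.008 t [-0.0315 -0.0005  0.1676] pred foot px*1.56 [[308.5911 166.5179]
 [491.5977 167.3137]] slope 27.646593933294874
```

```bash
cat > plan.py <<'E'
from h import *
def rect(c,th,x0,x1,z0,z1):
    u=np.array([np.cos(th),np.sin(th)]);n=np.array([-u[1],u[0]])
    return np.array([c+a*u+b*n for a,b in((x0,z0),(x1,z0),(x1,z1),(x0,z1))],float)
def dense(P): return np.concatenate([P[i]+np.linspace(0,1,40)[:,None]*(P[(i+1)%4]-P[i]) for i in range(4)])
D=np.radians
CAP=rect(np.array([45,149]),D(40),-13,13,-7,7);CLE=rect(np.array([0,0]),0,-93,-79,12,30);BASE=rect(np.array([0,0]),0,-100,80,0,12)
def sd(P,pts): c=P.astype(np.float32).reshape(-1,1,2); return min(-cv2.pointPolygonTest(c,(float(p[0]),float(p[1])),True) for p in pts)
def clear(x,z,deg):
    B=rect(np.array([x,z]),D(deg),-95,95,0,14); b=dense(B)
    r=sd(B,[[50,102]])-8
    return [round(float(v),1) for v in (r,min(sd(CAP,b),sd(B,dense(CAP))),min(sd(CLE,b),sd(B,CLE)),sd(BASE,b))]
E
python3 - <<'E'
from plan import *
import pickle;S=pickle.load(open('s4.pkl','rb'));v=view('wrist',S)
L=np.array([(-.1,-.055,.012),(-.1,.055,.012),(-.093,-.05,.03),(-.093,.05,.03),(-.079,-.05,.03),(-.079,.05,.03),(.05,-.036,.102)])
P=np.array([[163,149],[314,152],[161,160],[308,163],[161,179],[304,182],[147,401]])/1.56
def f0(u,full=0):
    r=(proj(v,L@R.from_euler('z',u[2]).as_matrix().T+[u[0],u[1],0])-P).ravel(); return r if full else np.delete(r,12)
o=least_squares(f0,[.46,-.29,-.31]);print(o.x,f0(o.x,1).reshape(-1,2))
print('seat',clear(3,73,40))
# best pose per slope: maximise min clearance with along-position limited
for deg in (28,30,32,34,36,38,40):
    best=max(((min(c:=clear(x,z,deg)),x,z,c) for x in range(-20,31,2) for z in range(68,106,2)),key=lambda t:t[0]);print(deg,best)
for deg in (26,28):
  for d in range(0,100,15):
    best=max(((min(c:=clear(-d*np.cos(D(deg))+4,z-d*np.sin(D(deg)),deg)),round(-d*np.cos(D(deg))+4,1),round(z-d*np.sin(D(deg)),1),c) for z in range(76,106,2)),key=lambda t:t[0]);print(deg,d,best)
E
```

```text
[ 0.4709 -0.286  -0.3217] [[-0.696  -0.7356]
 [ 1.8162 -0.6939]
 [-1.4368 -0.0746]
 [-1.4538 -0.1517]
 [ 0.2339  1.1255]
 [ 1.6117  0.9946]
 [ 7.3089 -0.3107]]
seat [-0.0, 10.2, 0.2, -0.1]
28 (6.1, -14, 84, [6.2, 6.1, 10.6, 27.4])
30 (6.0, 8, 94, [6.1, 6.0, 17.2, 34.5])
32 (5.8, 8, 92, [5.8, 6.0, 13.3, 29.7])
34 (5.5, 8, 90, [5.5, 5.9, 10.7, 24.9])
36 (5.5, 16, 94, [5.5, 5.6, 19.5, 26.2])
38 (5.3, 18, 94, [5.4, 5.3, 20.8, 23.5])
40 (5.1, 20, 94, [5.2, 5.1, 22.0, 20.9])
26 0 (5.7, np.float64(4.0), np.float64(96.0), [6.8, 5.7, 24.4, 42.4])
26 15 (5.7, np.float64(-9.5), np.float64(89.4), [6.8, 5.7, 17.9, 35.8])
26 30 (5.7, np.float64(-23.0), np.float64(82.8), [6.8, 5.7, 16.8, 30.4])
26 45 (5.7, np.float64(-36.4), np.float64(76.3), [6.8, 5.7, 16.8, 29.9])
26 60 (11.7, np.float64(-49.9), np.float64(73.7), [11.7, 12.6, 20.4, 33.5])
26 75 (22.0, np.float64(-63.4), np.float64(71.1), [22.0, 24.5, 24.0, 37.2])
26 90 (24.0, np.float64(-76.9), np.float64(64.5), [33.7, 39.1, 24.0, 37.2])
28 0 (5.8, np.float64(4.0), np.float64(94.0), [6.5, 5.8, 19.4, 37.4])
28 15 (5.8, np.float64(-9.2), np.float64(87.0), [6.5, 5.8, 12.4, 30.4])
28 30 (5.8, np.float64(-22.5), np.float64(79.9), [6.5, 5.8, 11.0, 24.2])
28 45 (5.8, np.float64(-35.7), np.float64(72.9), [6.5, 5.8, 11.0, 23.6])
28 60 (12.8, np.float64(-49.0), np.float64(71.8), [12.9, 12.8, 16.3, 29.0])
28 75 (19.8, np.float64(-62.2), np.float64(68.8), [22.5, 24.9, 19.8, 32.4])
28 90 (19.8, np.float64(-75.5), np.float64(61.7), [33.8, 39.5, 19.8, 32.4])
```

Run:
```python
from h import *
import pickle;S=pickle.load(open('s4.pkl','rb'));v=view('wrist',S);t=view('top');sd=view('side')
L=np.array([(.05,-.036,.102),(.036,-.036,.012),(.036,-.055,.012),(-.1,-.055,.012)])
T=np.array([(-.1,.055,.012),(-.1,-.055,.012),(.05,-.036,.110),(.066,-.055,.167),(.066,.055,.167)])
Z=np.array([(-.093,.05,.03),(-.093,-.05,.03),(-.079,-.05,.03),(.08,.055,0)])
for u in ([.4709,-.286,-.3217],[.4705,-.2875,-.3362],[.470,-.289,-.33]):
    g=lambda X:X@R.from_euler('z',u[2]).as_matrix().T+[u[0],u[1],0]
    print(u);print((proj(v,g(L))*1.56).round(0).tolist());print(proj(t,g(T)).round(1).tolist());print(proj(sd,g(Z)).round(1).tolist())
w=cv2.imread('pics/w4.png')[190:290,40:190]; a=cv2.resize(w,(600,400),interpolation=cv2.INTER_CUBIC)
for i in range(0,150,10): cv2.putText(a,str(40+i),(i*4,10),0,.3,(255,255,255),1)
for i in range(0,100,10): cv2.putText(a,str(190+i),(0,i*4+4),0,.3,(255,255,255),1)
cv2.imwrite('pics/w4c.png',a)
```

```text
[0.4709, -0.286, -0.3217]
[[158.0, 401.0], [208.0, 326.0], [184.0, 325.0], [162.0, 148.0]]
[[331.6, 233.8], [362.9, 244.8], [379.2, 196.1], [392.7, 189.8], [358.2, 178.0]]
[[235.6, 147.7], [231.7, 132.5], [228.2, 132.9], [190.5, 159.9]]
[0.4705, -0.2875, -0.3362]
[[155.0, 400.0], [205.0, 325.0], [181.0, 324.0], [162.0, 147.0]]
[[331.8, 233.6], [362.9, 245.0], [379.8, 196.4], [393.4, 190.2], [359.1, 178.0]]
[[235.4, 147.7], [231.9, 132.5], [228.3, 132.8], [190.2, 159.5]]
[0.47, -0.289, -0.33]
[[153.0, 400.0], [203.0, 325.0], [179.0, 325.0], [159.0, 147.0]]
[[332.3, 233.9], [363.5, 245.1], [380.2, 196.5], [393.8, 190.3], [359.4, 178.2]]
[[235.4, 147.3], [231.7, 132.1], [228.2, 132.5], [190.3, 159.3]]
```

View pics/w4c.png

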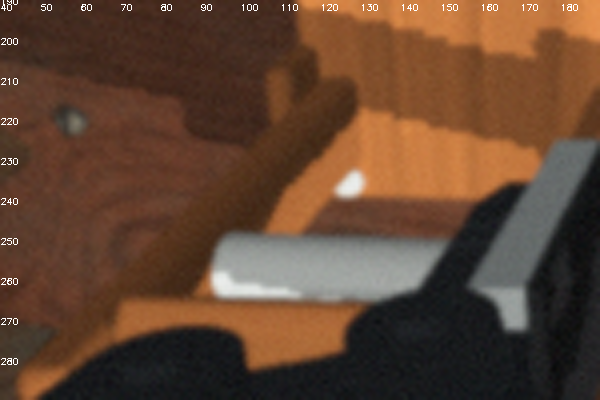

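The enlarged view puts the rail's left end at (93,257) and the post's inner front foot at (128,210) in wrist pixels, so the posts lie about 3 mm further to −y. I'm adopting easel (0.470, −0.2885), yaw −0.338.

```bash
cat >> plan.py <<'E'
import pickle,sys
Rg=rot(pickle.load(open('s3.pkl','rb'))).as_matrix()
Rr=Rg.T@R.from_euler('z',-.305).as_matrix(); tb=np.array([-.0309,.0005,.1664])
E0=np.array([.470,-.2885,0]);YAW=-.338
def pose(x,z,deg,y=0):
    Re=R.from_euler('z',YAW).as_matrix(); Rb=Re@R.from_euler('y',-deg,degrees=True).as_matrix()
    pb=E0+Re@np.array([x,y,z])/1e3; Rt=Rb@Rr.T; return pb-Rt@tb,Rt
def go(wps,start=None):
    s=manip.get_state(); p,r=(s['position'],rot(s).as_matrix()) if start is None else pose(*start)
    for w in wps:
        q,t=pose(*w); d=q-p; a=R.from_matrix(t@r.T).as_rotvec()
        print(w,'tcp',q,'lin/.5',d/.5,'ang/.08',a/.08,'dist',np.linalg.norm(d).round(3)); p,r=q,t
def where():
    s=manip.get_state(); Rt=rot(s).as_matrix(); pb=s['position']+Rt@tb; Re=R.from_euler('z',YAW).as_matrix()
    Rb=Re.T@Rt@Rr; e=Re.T@(pb-E0)*1e3; deg=np.degrees(np.arcsin(Rb[2,0]))
    print('board in easel',e,'slope',deg,'yawerr',np.degrees(np.arctan2(-Rb[0,1],Rb[1,1])),clear(e[0],e[2],deg),'F',s['contact_force'],'M',s['moment'],s['clock'],s['width'],s['gripper_force'],'q',s['qpos'])
E
python3 - <<'E'
from plan import *
where()
go([(-76,140,28),(-76,66,28)])
go([(-49,74,28),(8,96,28),(12,93,34),(20,94,40),(22,91.6,40),(6,78.2,40),(3,75,40)],start=(-76,66,28))
p,V=view('top'); C=np.linalg.inv(V)
for px in ((313,274),(313,290)):
    d=C[:3,:3]@[(px[0]-p['cx'])/p['fx'],(px[1]-p['cy'])/p['fy'],1];k=-C[2,3]/d[2];X=C[:3,3]+k*d;print('cup',R.from_euler('z',YAW).inv().apply(X-E0))
E
```

```text
board in easel [-18.4882 119.1813 253.3563] slope 27.684268485745623 yawerr 1.8702717496647892 [157.8, 112.3, 179.5, 197.2] F [ 0.0692 -0.1386 -1.4001] M [ 0.0215  0.0677 -0.0356] 5.9833 0.05630306331315991 64.52865958213806 q [-0.4853  0.1123  1.6855  0.0106  1.2962 -1.7583]
(-76, 140, 28) tcp [ 0.3604 -0.2509  0.3045] lin/.5 [-0.1885 -0.1836 -0.2271] ang/.08 [-0.0266 -0.0637 -0.408 ] dist 0.174
(-76, 66, 28) tcp [ 0.3604 -0.2509  0.2305] lin/.5 [ 0.     0.    -0.148] ang/.08 [0. 0. 0.] dist 0.074
(-49, 74, 28) tcp [ 0.3859 -0.2598  0.2385] lin/.5 [ 0.0509 -0.0179  0.016 ] ang/.08 [0. 0. 0.] dist 0.028
(8, 96, 28) tcp [ 0.4397 -0.2787  0.2605] lin/.5 [ 0.1075 -0.0378  0.044 ] ang/.08 [0. 0. 0.] dist 0.061
(12, 93, 34) tcp [ 0.4274 -0.2744  0.2524] lin/.5 [-0.0245  0.0086 -0.0161] ang/.08 [-0.4341 -1.2349  0.    ] dist 0.015
(20, 94, 40) tcp [ 0.4195 -0.2717  0.2466] lin/.5 [-0.0158  0.0055 -0.0116] ang/.08 [-0.4341 -1.2349 -0.    ] dist 0.01
(22, 91.6, 40) tcp [ 0.4214 -0.2723  0.2442] lin/.5 [ 0.0038 -0.0013 -0.0048] ang/.08 [0. 0. 0.] dist 0.003
(6, 78.2, 40) tcp [ 0.4063 -0.267   0.2308] lin/.5 [-0.0302  0.0106 -0.0268] ang/.08 [0. 0. 0.] dist 0.021
(3, 75, 40) tcp [ 0.4035 -0.266   0.2276] lin/.5 [-0.0057  0.002  -0.0064] ang/.08 [0. 0. 0.] dist 0.004
cup [-0.248   0.0707  0.    ]
cup [-0.2972  0.0541  0.    ]
```

carry_out(linear=[[-0.0377,-0.0367,-0.0454],[-0.0377,-0.0367,-0.0454],[-0.0377,-0.0367,-0.0454],[-0.0377,-0.0367,-0.0454],[-0.0377,-0.0367,-0.0454],[0,0,0],[0,0,0]], angular=[[-0.005,-0.013,-0.0816],[-0.005,-0.013,-0.0816],[-0.005,-0.013,-0.0816],[-0.005,-0.013,-0.0816],[-0.005,-0.013,-0.0816],[0,0,0],[0,0,0]], hand=[0.5,0.5,0.5,0.5,0.5,0.5,0.5])

```text
clock: 6.57
position: [0.3602, -0.2508, 0.3043]
ee_rot: [0.027, 0.166, 0.986, -0.003]
contact_force: [0.9, -0.6, -1.0]
width: 0.0562
gripper_force: 64.6
```

carry_out(linear=[[0,0,-0.037],[0,0,-0.037],[0,0,-0.037],[0,0,-0.037],[0,0,0],[0,0,0]], angular=[[0,0,0],[0,0,0],[0,0,0],[0,0,0],[0,0,0],[0,0,0]], hand=[0.5,0.5,0.5,0.5,0.5,0.5])

```text
clock: 7.07
position: [0.3616, -0.2507, 0.232]
ee_rot: [0.028, 0.165, 0.986, -0.005]
contact_force: [0.3, 0.1, -1.2]
width: 0.0561
gripper_force: 64.6
```

Run:
```python
from plan import *
where(); go([(-49,74,28),(8,96,28)])
for n in('wrist','side'): s=grab(n,n+'5.png')
grab('top','top5.png')
a=cv2.imread('pics/wrist5.png');b=cv2.resize(cv2.imread('pics/side5.png')[80:190,170:280],(400,400),interpolation=cv2.INTER_CUBIC)
c=cv2.imread('pics/top5.png')[165:265,310:410]
cv2.imwrite('pics/v5.png',np.hstack([b,cv2.resize(c,(400,400),interpolation=cv2.INTER_CUBIC)]))
```

```text
board in easel [-74.3649   0.5745  67.6772] slope 28.183220744975383 yawerr 0.10439621269112395 [34.0, 34.9, 24.4, 37.0] F [ 0.3223  0.1271 -1.1513] M [ 0.0174  0.002  -0.0022] 7.0667 0.056081178384881816 64.5984935760498 q [-0.7755  0.2406  2.0592  0.0352  0.7905 -2.0393]
(-49, 74, 28) tcp [ 0.3859 -0.2598  0.2385] lin/.5 [ 0.0485 -0.0183  0.0129] ang/.08 [ 0.0188  0.0358 -0.0228] dist 0.027
(8, 96, 28) tcp [ 0.4397 -0.2787  0.2605] lin/.5 [ 0.1075 -0.0378  0.044 ] ang/.08 [0. 0. 0.] dist 0.061
```

carry_out(linear=[[0.0162,-0.0061,0.0043],[0.0162,-0.0061,0.0043],[0.0161,-0.0061,0.0043],[0,0,0]], angular=[[0,0.02,0],[0,0.02,0],[0,0,0],[0,0,0]], hand=[0.5,0.5,0.5,0.5])

```text
clock: 7.55
position: [0.3873, -0.2624, 0.2397]
ee_rot: [0.029, 0.166, 0.986, -0.007]
contact_force: [0.9, -0.2, -0.6]
width: 0.0562
gripper_force: 64.6
```

carry_out(linear=[[0.0134,-0.0047,0.0055],[0.0134,-0.0047,0.0055],[0.0134,-0.0047,0.0055],[0.0134,-0.0047,0.0055],[0,0,0]], angular=[[0,0,0],[0,0,0],[0,0,0],[0,0,0],[0,0,0]], hand=[0.5,0.5,0.5,0.5,0.5])

```text
clock: 7.97
position: [0.4016, -0.2654, 0.2432]
ee_rot: [0.008, 0.165, 0.986, 0.001]
contact_force: [-27.5, -0.2, -10.7]
width: 0.056
gripper_force: 69.2
```

Run:
```python
from plan import *
where(); go([(8,96,28)])
grab('side','side6.png');grab('top','top6.png')
b=cv2.resize(cv2.imread('pics/side6.png')[80:190,170:280],(400,400),interpolation=cv2.INTER_CUBIC)
c=cv2.imread('pics/top6.png')[165:265,310:410]
cv2.imwrite('pics/v6.png',np.hstack([b,cv2.resize(c,(400,400),interpolation=cv2.INTER_CUBIC)]))
```

```text
board in easel [-38.6195   0.6311  77.3233] slope 25.8076570154517 yawerr 0.10066556447868694 [8.4, 4.2, 18.9, 32.1] F [-27.5441  -0.1683 -10.7152] M [ 0.1119  4.0418 -0.8605] 7.9667 0.056012184642726726 69.18716311454773 q [-0.7328  0.2874  1.9451  0.0135  0.8963 -1.9806]
(8, 96, 28) tcp [ 0.4397 -0.2787  0.2605] lin/.5 [ 0.076  -0.0267  0.0346] ang/.08 [-0.2007 -0.4364 -0.0228] dist 0.044
```

The tip met the cap: the force is back and down, and the moment puts the contact near the board's centre line. I'll back off and check numerically whether the board slipped in the grip.

carry_out(linear=[[-0.02,0.007,-0.006],[-0.02,0.007,-0.006],[-0.02,0.007,-0.006],[0,0,0],[0,0,0]], angular=[[0,0,0],[0,0,0],[0,0,0],[0,0,0],[0,0,0]], hand=[0.5,0.5,0.5,0.5,0.5])

```text
clock: 8.48
position: [0.3817, -0.2598, 0.2409]
ee_rot: [0.028, 0.166, 0.986, -0.006]
contact_force: [0.0, -1.1, -0.8]
width: 0.0562
gripper_force: 69.7
```

Run:
```python
from plan import *
where()
s=grab('wrist','w7.png');grab('side','side7.png');grab('top','top7.png')
# compare foot strip between wrist shots: saturation-light mask
for f in ('w3','w4','wrist5','w7'):
    a=cv2.imread(f'pics/{f}.png').astype(int); col=a[90:135,230:290].mean(1)
    rows=[(90+i,int(c[2]),int(c[0])) for i,c in enumerate(col)]
    bright=a[...,2]; g=np.diff(bright[90:135,230:290].mean(1)); print(f,'rise',90+g.argmax(),'fall',90+g.argmin())
    for r in (112,130,150,170):
        x=cv2.cvtColor(a[r:r+1].astype(np.uint8),cv2.COLOR_BGR2HSV)[0]; 
        h=np.diff(a[r-1:r+2].mean((0,2))); print('  row',r,'L',180+abs(h[180:230]).argmax(),'R',300+abs(h[300:345]).argmax())
w=cv2.imread('pics/w7.png')
b=cv2.resize(cv2.imread('pics/side7.png')[95:170,180:255],(400,400),interpolation=cv2.INTER_CUBIC)
c=cv2.resize(cv2.imread('pics/top7.png')[170:245,325:400],(400,400),interpolation=cv2.INTER_CUBIC)
d=cv2.resize(w[70:220,120:420],(400,200)); e=cv2.resize(cv2.imread('pics/side6.png')[95:170,180:255],(200,200),interpolation=cv2.INTER_CUBIC); 
f=cv2.resize(cv2.imread('pics/w4.png')[70:220,120:420],(400,200))
cv2.imwrite('pics/v7.png',np.vstack([np.hstack([b,c]),np.hstack([d,f])]))
```

```text
board in easel [-52.548   -1.8385  76.48  ] slope 28.149072896000675 yawerr -0.0523578969638666 [18.9, 12.5, 21.9, 34.5] F [ 0.0285 -1.0674 -0.7783] M [ 0.0451  0.0155 -0.0178] 8.4833 0.0561597795875498 69.71810460090637 q [-0.7575  0.2556  2.0044  0.0292  0.8292 -2.0136]
w3 rise 104 fall 118
  row 112 L 199 R 317
  row 130 L 194 R 319
  row 150 L 194 R 319
  row 170 L 193 R 320
w4 rise 105 fall 118
  row 112 L 200 R 317
  row 130 L 194 R 322
  row 150 L 194 R 318
  row 170 L 193 R 320
wrist5 rise 104 fall 117
  row 112 L 197 R 317
  row 130 L 196 R 317
  row 150 L 195 R 318
  row 170 L 193 R 319
w7 rise 104 fall 118
  row 112 L 197 R 317
  row 130 L 196 R 317
  row 150 L 193 R 324
  row 170 L 193 R 343
```

The board didn't slip. My straight line from (−49,74) to (8,96) was shallower than 28°, so the tip ran 6 mm too high. I'll replan along the 28° lane line.

Run:
```python
from plan import *
l=lambda x:(x,72.9+(x+35.7)*.5317,28)
for x in (-52,-40,-28,-15,0,8): print(x,clear(*l(x)))
go([l(-52),l(-28),l(8)])
```

```text
-52 [11.4, 20.0, 11.0, 23.6]
-40 [6.5, 8.0, 11.0, 23.6]
-28 [6.5, 5.8, 11.0, 23.6]
-15 [6.5, 5.8, 11.0, 27.3]
0 [6.5, 5.8, 17.3, 35.3]
8 [6.5, 5.8, 21.8, 39.5]
(-52, 64.23329000000001, 28) tcp [ 0.3831 -0.2588  0.2287] lin/.5 [ 0.0013  0.0027 -0.0247] ang/.08 [0.0534 0.0256 0.0036] dist 0.012
(-28, 76.99409, 28) tcp [ 0.4057 -0.2668  0.2415] lin/.5 [ 0.0453 -0.0159  0.0255] ang/.08 [0. 0. 0.] dist 0.027
(8, 96.13529, 28) tcp [ 0.4397 -0.2787  0.2606] lin/.5 [ 0.0679 -0.0239  0.0383] ang/.08 [0. 0. 0.] dist 0.041
```

carry_out(linear=[[0.0006,0.0013,-0.0123],[0.0007,0.0014,-0.0124],[0,0,0],[0,0,0]], angular=[[0.027,0.013,0],[0.026,0.013,0],[0,0,0],[0,0,0]], hand=[0.5,0.5,0.5,0.5])

```text
clock: 8.97
position: [0.3821, -0.258, 0.2272]
ee_rot: [0.025, 0.166, 0.986, -0.003]
contact_force: [-0.5, 0.1, -1.4]
width: 0.056
gripper_force: 69.7
```

Run:
```python
from plan import *
l=lambda x:(x,72.9+(x+35.7)*.5317,28)
where();go([l(-28),l(8)])
```

```text
board in easel [-53.8799   0.7212  62.5802] slope 27.757961142071522 yawerr -0.008179588687353963 [12.4, 22.6, 10.6, 23.3] F [-0.5368  0.1274 -1.4033] M [-0.0055  0.054  -0.0213] 8.9667 0.055957642707398315 69.72506761550903 q [-0.7546  0.276   2.0202  0.0317  0.801  -2.0138]
(-28, 76.99409, 28) tcp [ 0.4057 -0.2668  0.2415] lin/.5 [ 0.0472 -0.0176  0.0285] ang/.08 [-0.0372 -0.0429  0.0017] dist 0.029
(8, 96.13529, 28) tcp [ 0.4397 -0.2787  0.2606] lin/.5 [ 0.0679 -0.0239  0.0383] ang/.08 [0. 0. 0.] dist 0.041
```

carry_out(linear=[[0.0157,-0.0059,0.0095],[0.0157,-0.0059,0.0095],[0.0157,-0.0059,0.0095],[0,0,0],[0,0,0]], angular=[[-0.037,-0.043,0],[0,0,0],[0,0,0],[0,0,0],[0,0,0]], hand=[0.5,0.5,0.5,0.5,0.5])

```text
clock: 9.38
position: [0.4013, -0.2648, 0.2395]
ee_rot: [0.019, 0.165, 0.986, -0.001]
contact_force: [-13.9, 0.4, -8.8]
width: 0.0559
gripper_force: 70.8
```

Run:
```python
from plan import *
l=lambda x:(x,72.9+(x+35.7)*.5317,28)
where();go([l(8)])
```

```text
board in easel [-35.6103   0.8893  74.3146] slope 27.00969985338645 yawerr 0.05464469447019133 [6.2, 6.2, 13.4, 26.3] F [-13.9194   0.3655  -8.7563] M [ 0.2232  2.23   -0.4153] 9.3833 0.05586168172875239 70.7811176776886 q [-0.7352  0.2868  1.9592  0.0233  0.8631 -1.9887]
(8, 96.13529, 28) tcp [ 0.4397 -0.2787  0.2606] lin/.5 [ 0.0766 -0.0279  0.0423] ang/.08 [-0.1015 -0.1933 -0.0122] dist 0.046
```

Still touching the cap, so the real tip is about 6 mm higher than modelled. I'll test whether the board is pitched in the grip, using the board edges read in the earlier wrist picture (widths of 118.6 px at row 106 and 133.3 px at row 333).

Run:
```python
from plan import *
p=manip.camera_params('wrist'); H=np.linalg.inv(p['hand_eye'])
def pr(dp,dz,dx=0):
    Rb=Rr@R.from_euler('y',-dp,degrees=True).as_matrix(); piv=np.array([0,0,.163]) # pivot at pad contact
    t0=tb+Rr@np.array([dx,0,dz]); t=piv+(Rr@R.from_euler('y',-dp,degrees=True).as_matrix()@Rr.T)@(t0-piv)
    xs=np.linspace(-.095,.03,300); q=[]
    for w in(-.029,.029):
        X=np.c_[xs,0*xs+w,0*xs+.014]@Rb.T+t; q.append(proj((p,H),X))
    wd=q[1][:,0]-q[0][:,0]; r=q[0][:,1]
    return r[0].round(1),wd[0].round(1),np.interp([170,250,333],r,wd).round(1)
for dp in(-3,0,3,5):
    for dz in(-.003,0,.003): print(dp,dz,*pr(dp,dz))
def meas(f):
    a=cv2.GaussianBlur(cv2.imread(f'pics/{f}.png'),(0,0),1).astype(float); out=[]
    for r in (109,112,115):
        g=np.abs(np.diff(a[r-2:r+3].mean(0).sum(1))); 
        def sub(lo,hi):
            i=lo+g[lo:hi].argmax(); k=np.arange(i-3,i+4); return (k*g[k]).sum()/g[k].sum()+.5
        out.append((round(sub(185,212),1),round(sub(305,330),1)))
    return out
for f in('w3','w4','wrist5','w7'): print(f,meas(f))
```

```text
-3 -0.003 104.8 118.7 [121.6 125.1 128.8]
-3 0 102.5 121.0 [124.  127.6 131.4]
-3 0.003 100.2 123.4 [126.6 130.2 134.1]
0 -0.003 108.1 116.1 [120.1 125.2 130.5]
0 0 105.6 118.3 [122.5 127.7 133.1]
0 0.003 103.1 120.5 [125.  130.3 135.8]
3 -0.003 111.5 113.7 [118.6 125.2 132.1]
3 0 108.9 115.7 [120.9 127.7 134.8]
3 0.003 106.2 117.9 [123.4 130.3 137.5]
5 -0.003 113.9 112.1 [117.5 125.2 133.2]
5 0 111.2 114.1 [119.9 127.7 135.9]
5 0.003 108.4 116.2 [122.3 130.4 138.7]
w3 [(np.float64(200.0), np.float64(316.4)), (np.float64(199.7), np.float64(317.0)), (np.float64(199.7), np.float64(317.1))]
w4 [(np.float64(200.7), np.float64(316.6)), (np.float64(200.6), np.float64(317.2)), (np.float64(200.8), np.float64(317.5))]
wrist5 [(np.float64(198.9), np.float64(316.7)), (np.float64(198.7), np.float64(317.3)), (np.float64(198.6), np.float64(317.5))]
w7 [(np.float64(199.0), np.float64(316.7)), (np.float64(198.7), np.float64(317.3)), (np.float64(198.1), np.float64(317.5))]
```

The grip is fine. Both contacts lie on the cap's front face, so the x estimate is good and the tip is simply too high. I'll back off, lower it 8 mm and try again.

carry_out(linear=[[-0.014,0.005,-0.005],[-0.01,0.0035,-0.015],[-0.01,0.0035,-0.015],[0,0,0],[0,0,0]], angular=[[0,0,0],[0,0,0],[0,0,0],[0,0,0],[0,0,0]], hand=[0.5,0.5,0.5,0.5,0.5])

```text
clock: 9.8
position: [0.3889, -0.2612, 0.2246]
ee_rot: [0.028, 0.166, 0.986, -0.005]
contact_force: [-1.1, -0.2, -1.6]
width: 0.056
gripper_force: 71.3
```

Run:
```python
from plan import *
l=lambda x:(x,64.9+(x+35.7)*.5317,28)
where();go([l(-40),l(-28)])
```

```text
board in easel [-45.4529  -0.4114  60.1589] slope 28.104235700790973 yawerr -0.03631877995696367 [4.0, 19.6, 4.2, 16.8] F [-1.1156 -0.1994 -1.5827] M [-0.0456  0.0406 -0.047 ] 9.8 0.055966589988429946 71.27180099487305 q [-0.7496  0.2876  2.0111  0.0321  0.792  -2.0087]
(-40, 62.613690000000005, 28) tcp [ 0.3944 -0.2628  0.2271] lin/.5 [ 0.011  -0.0033  0.0051] ang/.08 [0.0147 0.019  0.0079] dist 0.006
(-28, 68.99409, 28) tcp [ 0.4057 -0.2668  0.2335] lin/.5 [ 0.0226 -0.008   0.0128] ang/.08 [0. 0. 0.] dist 0.014
```

carry_out(linear=[[0.011,-0.0035,0.006],[0.0113,-0.004,0.0064],[0.0113,-0.004,0.0064],[0,0,0],[0,0,0]], angular=[[0,0,0],[0,0,0],[0,0,0],[0,0,0],[0,0,0]], hand=[0.5,0.5,0.5,0.5,0.5])

```text
clock: 10.22
position: [0.4064, -0.2673, 0.2347]
ee_rot: [0.028, 0.166, 0.986, -0.005]
contact_force: [-0.2, -0.3, -1.4]
width: 0.0559
gripper_force: 71.3
```

Run:
```python
from plan import *
l=lambda x:(x,64.9+(x+35.7)*.5317,28)
where();go([l(-28),l(-10)])
```

```text
board in easel [-26.6943  -0.4708  70.3105] slope 28.178903657009144 yawerr 0.005462195166945015 [0.3, 12.0, 4.2, 16.9] F [-0.1754 -0.3327 -1.4323] M [0.0664 0.0428 0.0461] 10.2167 0.05593238200161614 71.28114223480225 q [-0.7337  0.2955  1.9622  0.0296  0.8311 -1.991 ]
(-28, 68.99409, 28) tcp [ 0.4057 -0.2668  0.2335] lin/.5 [-0.0013  0.001  -0.0024] ang/.08 [ 0.0291  0.0312 -0.0012] dist 0.001
(-10, 78.56469000000001, 28) tcp [ 0.4227 -0.2728  0.243 ] lin/.5 [ 0.034  -0.0119  0.0191] ang/.08 [0. 0. 0.] dist 0.02
```

Clear of the cap and inside the lane. I'll fold the height offset (about 5.5 mm) into the model and continue.

```bash
sed -i 's/E0=np.array(\[.470,-.2885,0\])/E0=np.array([.470,-.2885,-.0055])/' plan.py
python3 - <<'E'
from plan import *
where();go([(8,94.5,28),(12,92,34),(20,94,40),(22,91.6,40)])
for w in [(8,94.5,28),(10,93.5,31),(12,92,34),(16,93,37),(20,94,40),(22,91.6,40),(10,82,40),(5,77,40)]: print(w,clear(*w))
E
```

```text
board in easel [-26.6943  -0.4708  75.8105] slope 28.178903657009144 yawerr 0.005462195166945015 [5.1, 7.1, 9.1, 21.6] F [-0.1754 -0.3327 -1.4323] M [0.0664 0.0428 0.0461] 10.2167 0.05593238200161614 71.28114223480225 q [-0.7337  0.2955  1.9622  0.0296  0.8311 -1.991 ]
(8, 94.5, 28) tcp [ 0.4397 -0.2787  0.2535] lin/.5 [ 0.0666 -0.0229  0.0376] ang/.08 [ 0.0291  0.0312 -0.0012] dist 0.04
(12, 92, 34) tcp [ 0.4274 -0.2744  0.2459] lin/.5 [-0.0245  0.0086 -0.0151] ang/.08 [-0.4341 -1.2349  0.    ] dist 0.015
(20, 94, 40) tcp [ 0.4195 -0.2717  0.2411] lin/.5 [-0.0158  0.0055 -0.0096] ang/.08 [-0.4341 -1.2349 -0.    ] dist 0.01
(22, 91.6, 40) tcp [ 0.4214 -0.2723  0.2387] lin/.5 [ 0.0038 -0.0013 -0.0048] ang/.08 [0. 0. 0.] dist 0.003
(8, 94.5, 28) [5.1, 7.2, 20.1, 37.9]
(10, 93.5, 31) [5.3, 6.6, 16.4, 32.6]
(12, 92, 34) [5.0, 6.5, 15.1, 26.9]
(16, 93, 37) [5.3, 5.6, 18.8, 23.8]
(20, 94, 40) [5.2, 5.1, 22.0, 20.9]
(22, 91.6, 40) [2.0, 8.2, 22.3, 18.5]
(10, 82, 40) [2.4, 7.8, 7.4, 8.9]
(5, 77, 40) [1.8, 8.4, 2.2, 3.9]
```

carry_out(linear=[[0.0166,-0.0057,0.0094],[0.0167,-0.0057,0.0094],[0.0167,-0.0057,0.0094],[0.0166,-0.0058,0.0094],[0,0,0],[0,0,0]], angular=[[0,0,0],[0,0,0],[0,0,0],[0,0,0],[0,0,0],[0,0,0]], hand=[0.5,0.5,0.5,0.5,0.5,0.5])

```text
clock: 10.72
position: [0.4395, -0.2786, 0.2533]
ee_rot: [0.028, 0.166, 0.986, -0.005]
contact_force: [-0.9, -0.2, -1.8]
width: 0.0561
gripper_force: 71.3
```

Run:
```python
from plan import *
where();go([(12,92,34),(20,94,40),(22,91.6,40)])
```

```text
board in easel [ 8.2181 -0.126  94.3685] slope 28.13427952358462 yawerr 0.00688263572672941 [5.0, 7.3, 19.9, 37.6] F [-0.892  -0.2088 -1.7585] M [ 0.005   0.0509 -0.0469] 10.7167 0.056140792103005974 71.3020133972168 q [-0.7063  0.3152  1.8678  0.0259  0.906  -1.9597]
(12, 92, 34) tcp [ 0.4274 -0.2744  0.2459] lin/.5 [-0.0242  0.0084 -0.0147] ang/.08 [-0.4114 -1.2119 -0.0008] dist 0.015
(20, 94, 40) tcp [ 0.4195 -0.2717  0.2411] lin/.5 [-0.0158  0.0055 -0.0096] ang/.08 [-0.4341 -1.2349 -0.    ] dist 0.01
(22, 91.6, 40) tcp [ 0.4214 -0.2723  0.2387] lin/.5 [ 0.0038 -0.0013 -0.0048] ang/.08 [0. 0. 0.] dist 0.003
```

Free of contact. Next I'll pitch it to 40° in six rows.

carry_out(linear=[[-0.0081,0.0028,-0.0049],[-0.0081,0.0028,-0.0049],[-0.008,0.0028,-0.0049],[0,0,0]], angular=[[-0.137,-0.404,0],[-0.137,-0.404,0],[-0.137,-0.404,0],[0,0,0]], hand=[0.5,0.5,0.5,0.5])

```text
clock: 11.05
position: [0.4248, -0.2728, 0.2446]
ee_rot: [0.076, 0.166, 0.983, -0.012]
contact_force: [-1.0, 1.0, -1.3]
width: 0.0563
gripper_force: 71.3
```

carry_out(linear=[[-0.0053,0.0018,-0.0032],[-0.0053,0.0018,-0.0032],[-0.0052,0.0018,-0.0032],[0,0,0],[0,0,0]], angular=[[-0.1447,-0.4116,0],[-0.1447,-0.4116,0],[-0.1447,-0.4116,0],[0,0,0],[0,0,0]], hand=[0.5,0.5,0.5,0.5,0.5])

```text
clock: 11.47
position: [0.4184, -0.2712, 0.2406]
ee_rot: [0.128, 0.165, 0.978, -0.021]
contact_force: [-0.5, -0.1, -0.9]
width: 0.0564
gripper_force: 71.3
```

Run:
```python
from plan import *
where();go([(10,83,40),(6,79.5,40),(3,75,40)])
```

```text
board in easel [18.3564  0.1683 93.2811] slope 39.830480443950094 yawerr -0.04377354645826485 [5.6, 4.7, 20.3, 20.4] F [-0.5415 -0.1442 -0.9178] M [-0.0242  0.1981 -0.0107] 11.4667 0.05643087787281898 71.31771326065063 q [-0.7561  0.2645  2.013   0.1809  0.6336 -2.1266]
(10, 83, 40) tcp [ 0.4101 -0.2683  0.2301] lin/.5 [-0.0167  0.0057 -0.021 ] ang/.08 [-0.0256 -0.0302  0.0095] dist 0.014
(6, 79.5, 40) tcp [ 0.4063 -0.267   0.2266] lin/.5 [-0.0075  0.0027 -0.007 ] ang/.08 [0. 0. 0.] dist 0.005
(3, 75, 40) tcp [ 0.4035 -0.266   0.2221] lin/.5 [-0.0057  0.002  -0.009 ] ang/.08 [0. 0. 0.] dist 0.005
```

carry_out(linear=[[-0.0084,0.0029,-0.0105],[-0.0083,0.0028,-0.0105],[0,0,0]], angular=[[-0.026,-0.03,0],[0,0,0],[0,0,0]], hand=[0.5,0.5,0.5])

```text
clock: 11.72
position: [0.4092, -0.2676, 0.2288]
ee_rot: [0.129, 0.164, 0.978, -0.021]
contact_force: [-0.1, 0.2, -2.8]
width: 0.0564
gripper_force: 71.3
```

carry_out(linear=[[-0.0038,0.0014,-0.005],[0,0,0]], angular=[[0,0,0],[0,0,0]], hand=[0.5,0.5])

```text
clock: 11.88
position: [0.4081, -0.2676, 0.2272]
ee_rot: [0.13, 0.164, 0.978, -0.022]
contact_force: [0.0, 1.1, -2.0]
width: 0.0563
gripper_force: 71.3
```

Run:
```python
from plan import *
where();go([(6,78,40),(3,73,40)])
```

```text
board in easel [ 8.0039  0.0271 80.1033] slope 40.03596216726101 yawerr -0.02078715301118467 [2.2, 7.9, 5.3, 7.0] F [ 0.0426  1.1421 -2.005 ] M [ 0.0795  0.1795 -0.0072] 11.8833 0.05625852822584241 71.31847143173218 q [-0.7665  0.2705  2.0531  0.1992  0.5863 -2.1572]
(6, 78, 40) tcp [ 0.4063 -0.267   0.2251] lin/.5 [-0.0036  0.0012 -0.0041] ang/.08 [0.003  0.0073 0.0045] dist 0.003
(3, 73, 40) tcp [ 0.4035 -0.266   0.2201] lin/.5 [-0.0057  0.002  -0.01  ] ang/.08 [0. 0. 0.] dist 0.006
```

carry_out(linear=[[-0.0019,0.0007,-0.004],[0,0,0]], angular=[[0,0,0],[0,0,0]], hand=[0.5,0.5])

```text
clock: 12.05
position: [0.4075, -0.2675, 0.2255]
ee_rot: [0.13, 0.164, 0.977, -0.022]
contact_force: [0.1, -0.4, -1.4]
width: 0.0561
gripper_force: 71.3
```

carry_out(linear=[[-0.0019,0.0007,-0.004],[0,0,0]], angular=[[0,0,0],[0,0,0]], hand=[0.5,0.5])

```text
clock: 12.22
position: [0.4066, -0.2672, 0.2236]
ee_rot: [0.131, 0.164, 0.977, -0.022]
contact_force: [0.5, 0.2, -2.2]
width: 0.0561
gripper_force: 71.4
```

carry_out(linear=[[-0.0019,0.0007,-0.004],[0,0,0]], angular=[[0,0,0],[0,0,0]], hand=[0.5,0.5])

```text
clock: 12.38
position: [0.4061, -0.2672, 0.2219]
ee_rot: [0.131, 0.165, 0.977, -0.023]
contact_force: [1.5, 0.3, -1.3]
width: 0.0564
gripper_force: 71.4
```

Run:
```python
from plan import *
where();go([(3,73,40)])
```

```text
board in easel [ 6.4877 -0.5473 75.1433] slope 40.229280703525575 yawerr -0.04820428667082483 [-0.4, 10.5, 3.9, 1.8] F [ 1.5121  0.3446 -1.2586] M [-0.0867 -0.1187 -0.0057] 12.3833 0.05639380409044743 71.42013788223267 q [-0.7692  0.2757  2.065   0.2068  0.5663 -2.1681]
(3, 73, 40) tcp [ 0.4035 -0.266   0.2201] lin/.5 [-0.0052  0.0024 -0.0037] ang/.08 [0.0325 0.0416 0.0105] dist 0.003
```

carry_out(linear=[[0,0,-0.004],[0,0,0]], angular=[[0,0,0],[0,0,0]], hand=[0.5,0.5])

```text
clock: 12.55
position: [0.4063, -0.2673, 0.2208]
ee_rot: [0.132, 0.164, 0.977, -0.023]
contact_force: [1.2, 0.7, 5.8]
width: 0.0564
gripper_force: 72.1
```

carry_out(linear=[[0,0,-0.003],[0,0,0]], angular=[[0,0,0],[0,0,0]], hand=[0.5,0.5])

```text
clock: 12.72
position: [0.4062, -0.2672, 0.2206]
ee_rot: [0.132, 0.164, 0.977, -0.023]
contact_force: [-4.0, 2.5, 18.4]
width: 0.0561
gripper_force: 73.7
```

Run:
```python
from plan import *
where();go([(3,73,40)])
```

```text
board in easel [ 6.8662 -0.5903 73.93  ] slope 40.351557521467356 yawerr -0.031437823009624014 [-1.5, 11.4, 4.4, 0.4] F [-4.0291  2.5366 18.3907] M [0.3475 0.1893 0.0084] 12.7167 0.05607727230618943 73.65878462791443 q [-0.7692  0.2776  2.0675  0.2098  0.56   -2.1716]
(3, 73, 40) tcp [ 0.4035 -0.266   0.2201] lin/.5 [-0.0054  0.0024 -0.001 ] ang/.08 [0.0481 0.0644 0.0068] dist 0.003
```

The foot is on the base (18 N up). I'll ease off 2 mm and slide it back to the cleat.

carry_out(linear=[[0,0,0.0035],[-0.0028,0.001,0],[0,0,0]], angular=[[0,0,0],[0,0,0],[0,0,0]], hand=[0.5,0.5,0.5])

```text
clock: 12.97
position: [0.4055, -0.2671, 0.2211]
ee_rot: [0.133, 0.165, 0.977, -0.023]
contact_force: [5.7, 0.5, 2.6]
width: 0.0563
gripper_force: 71.5
```

carry_out(linear=[[-0.0038,0.0013,0],[0,0,0]], angular=[[0,0,0],[0,0,0]], hand=[0.5,0.5])

```text
clock: 13.13
position: [0.4046, -0.2669, 0.2215]
ee_rot: [0.134, 0.166, 0.977, -0.024]
contact_force: [8.5, 0.9, 2.4]
width: 0.0564
gripper_force: 71.6
```

carry_out(linear=[[-0.0038,0.0013,0],[0,0,0]], angular=[[0,0,0],[0,0,0]], hand=[0.5,0.5])

```text
clock: 13.3
position: [0.4036, -0.2667, 0.222]
ee_rot: [0.136, 0.166, 0.976, -0.024]
contact_force: [11.8, 1.6, 1.6]
width: 0.0562
gripper_force: 71.4
```

Run:
```python
from plan import *
where();go([(3,73,40)])
```

```text
board in easel [ 5.2773 -1.2179 75.8478] slope 40.74840515969844 yawerr -0.2598490670720186 [1.4, 8.3, 3.2, 1.8] F [11.8001  1.6228  1.6367] M [ 0.3674 -2.1814  0.0426] 13.3 0.056159632237188006 71.44861578941345 q [-0.7734  0.2714  2.0738  0.2175  0.5543 -2.1782]
(3, 73, 40) tcp [ 0.4035 -0.266   0.2201] lin/.5 [-0.0001  0.0013 -0.0038] ang/.08 [0.076  0.1463 0.0565] dist 0.002
```

carry_out(linear=[[0.003,-0.001,-0.003],[0.001,0,-0.002],[0,0,0]], angular=[[0,0,0],[0,0,0],[0,0,0]], hand=[0.5,0.5,0.5])

```text
clock: 13.55
position: [0.4051, -0.2671, 0.2203]
ee_rot: [0.135, 0.166, 0.977, -0.024]
contact_force: [5.0, 2.1, 15.1]
width: 0.0565
gripper_force: 72.8
```

Run:
```python
from plan import *
where()
for n in('wrist','side'): grab(n,n+'8.png')
```

```text
board in easel [ 6.6835 -1.1266 74.0939] slope 40.6881769857644 yawerr -0.18371819303941053 [-0.9, 10.7, 4.5, 0.2] F [ 4.9894  2.0522 15.1401] M [ 0.5201 -1.0904 -0.1034] 13.55 0.056538377507103846 72.81640648841858 q [-0.7714  0.276   2.0725  0.2161  0.5515 -2.177 ]
```

carry_out(linear=[[0,0,0],[0,0,0],[0,0,0],[0,0,0],[0,0,0],[0,0,0]], angular=[[0,0,0],[0,0,0],[0,0,0],[0,0,0],[0,0,0],[0,0,0]], hand=[0.6,0.7,0.8,0.9,0.95,0.95])

```text
clock: 14.15
position: [0.402, -0.2652, 0.2169]
ee_rot: [0.13, 0.164, 0.978, -0.022]
contact_force: [-0.1, -0.7, 0.5]
width: 0.0814
gripper_force: 0.0
```

carry_out(linear=[[-0.005,0.0017,0.02],[-0.01,0.0035,0.04],[-0.012,0.004,0.05],[-0.012,0.004,0.05],[-0.012,0.004,0.05],[-0.03,0.01,0.05],[0,0,0],[0,0,0]], angular=[[0,0,0],[0,0,0],[0,0,0],[0,0,0],[0,0,0],[0,0,0],[0,0,0],[0,0,0]], hand=[0.95,0.95,0.95,0.95,0.95,0.95,0.95,0.95])

```text
clock: 14.82
position: [0.3616, -0.2519, 0.3485]
ee_rot: [0.132, 0.165, 0.977, -0.023]
contact_force: [-0.4, -0.5, 0.3]
width: 0.0812
gripper_force: 0.0
```

Run:
```python
from plan import *
s=grab('wrist','w9.png');tool(s);pickle.dump(s,open('s9.pkl','wb'));grab('side','side9.png')
a=cv2.imread('pics/w9.png')
b=cv2.resize(cv2.imread('pics/side9.png')[95:175,180:255],(282,300),interpolation=cv2.INTER_CUBIC)
o=cv2.resize(a,(800,600)); o[300:,518:]=b
cv2.imwrite('pics/v9.png',o)
```

```text
tcp [ 0.3616 -0.2519  0.3485] G [ 0.4003 -0.2656  0.1991] tilt 15.365325552223197 z [ 0.2496 -0.0888 -0.9643] y [ 0.3277  0.9448 -0.0022] q [-0.8203  0.0476  1.9603  0.1563  0.9004 -2.1404] w 0.08115263297677462 F [-0.3895 -0.4872  0.2537] 0.0 14.8167
```

View pics/v9.png

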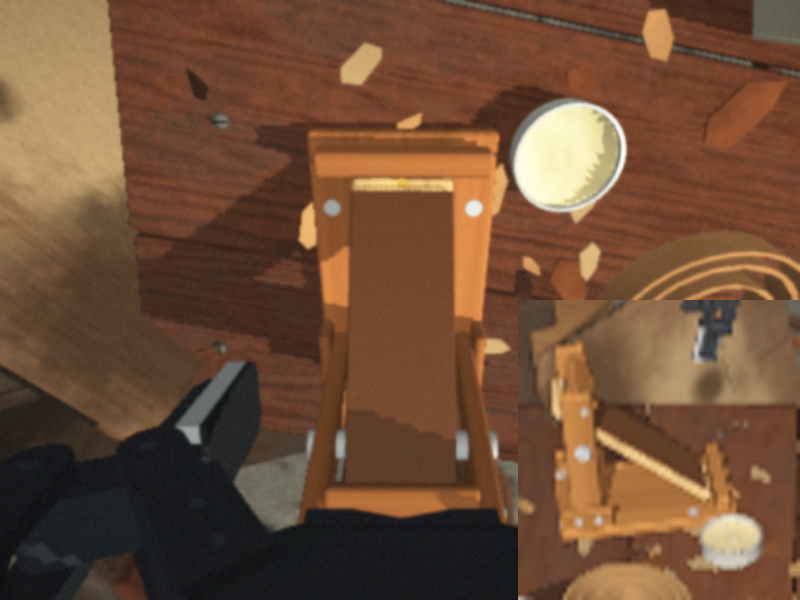

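The board is seated: the upper end is under the cap between the posts, and the foot edge (352–453, 179) lies right at the cleat's inner edge (row about 177). I'll check the foot gap numerically.

Run:
```python
from plan import *
S=pickle.load(open('s9.pkl','rb'));v=view('wrist',S);k=1.5625
L=np.array([(-.1,-.055,.012),(-.1,.055,.012),(-.093,-.05,.03),(-.093,.05,.03),(-.079,-.05,.03),(-.079,.05,.03)])
P=np.array([[309,131],[498,131],[316,152],[497,152],[316,177],[493,177]])/k
g=lambda u,X:np.array(X)@R.from_euler('z',u[2]).as_matrix().T+[u[0],u[1],u[3] if len(u)>3 else 0]
for n in(3,4):
    o=least_squares(lambda u:(proj(v,g(u,L))-P).ravel(),[.47,-.2885,-.338,-.003][:n]);print(o.x,(o.fun.reshape(-1,2)*k).round(1).tolist())
    u=o.x
    for x in(-3,0,3,6,9):
        for deg in(40,):
            Rb=R.from_euler('y',-deg,degrees=True).as_matrix(); c=np.array([[-.095,-.029,.014],[-.095,.029,.014],[.06,-.029,.014],[.06,.029,.014]])@Rb.T+np.array([x,0,73])/1e3
            print(x,(proj(v,g(u,c))*k).round(0).tolist())
```

```text
[ 0.4695 -0.2877 -0.3338] [[-2.0, -0.0], [4.6, -0.1], [-3.9, 0.3], [0.7, 0.3], [-1.6, 0.5], [2.3, 0.5]]
-3 [[353.0, 163.0], [457.0, 163.0], [348.0, 451.0], [462.0, 451.0]]
0 [[353.0, 169.0], [456.0, 169.0], [348.0, 455.0], [462.0, 455.0]]
3 [[353.0, 174.0], [456.0, 174.0], [349.0, 459.0], [461.0, 459.0]]
6 [[354.0, 179.0], [456.0, 179.0], [349.0, 463.0], [461.0, 463.0]]
9 [[354.0, 184.0], [455.0, 184.0], [349.0, 467.0], [461.0, 467.0]]
[ 0.4714 -0.2884 -0.3338 -0.0075] [[0.5, 0.3], [2.1, 0.3], [-1.4, 0.1], [-1.8, 0.0], [0.8, -0.3], [-0.1, -0.4]]
-3 [[354.0, 163.0], [455.0, 163.0], [350.0, 442.0], [460.0, 443.0]]
0 [[355.0, 168.0], [455.0, 168.0], [350.0, 446.0], [460.0, 447.0]]
3 [[355.0, 173.0], [455.0, 173.0], [350.0, 450.0], [460.0, 451.0]]
6 [[355.0, 178.0], [454.0, 178.0], [351.0, 454.0], [459.0, 454.0]]
9 [[355.0, 183.0], [454.0, 183.0], [351.0, 458.0], [459.0, 458.0]]
```

Run:
```python
from plan import *
def prof(f,r0,r1,c0,c1):
    a=cv2.imread(f'pics/{f}.png')[r0:r1,c0:c1].astype(float).mean(1); print(f,[(r0+i,*map(int,x[::-1])) for i,x in enumerate(a)])
prof('w9',108,128,235,250); prof('w7',100,124,235,248)
# strip length on board from w7 (foot row, inner row) via tool-frame model
p=manip.camera_params('wrist');H=np.linalg.inv(p['hand_eye'])
for s in(0,.005,.007,.009,.011): print(s,proj((p,H),np.array([[-.095+s,0,.014]])@Rr.T+tb)[0])
S=pickle.load(open('s9.pkl','rb'));v=view('wrist',S);u=[.4714,-.2884,-.3338,-.0075]
for x in(3,6):
  for s in(0,.005,.007,.009):
    Rb=R.from_euler('y',-40,degrees=True).as_matrix();c=np.array([-.095+s,0,.014])@Rb.T+np.array([x,0,73])/1e3
    print(x,s,proj(v,R.from_euler('z',u[2]).as_matrix()@c+[u[0],u[1],u[3]]))
```

```text
w9 [(108, 203, 125, 68), (109, 202, 125, 67), (110, 200, 122, 66), (111, 192, 117, 63), (112, 173, 104, 56), (113, 164, 111, 64), (114, 211, 166, 103), (115, 234, 196, 125), (116, 243, 212, 137), (117, 242, 212, 137), (118, 231, 191, 122), (119, 222, 179, 113), (120, 224, 181, 114), (121, 208, 163, 102), (122, 155, 111, 66), (123, 117, 75, 45), (124, 110, 68, 42), (125, 110, 68, 41), (126, 110, 69, 42), (127, 110, 68, 42)]
w7 [(100, 148, 107, 74), (101, 165, 122, 85), (102, 172, 129, 90), (103, 172, 129, 89), (104, 181, 137, 89), (105, 215, 170, 108), (106, 239, 204, 131), (107, 249, 226, 149), (108, 252, 233, 159), (109, 252, 235, 162), (110, 252, 236, 163), (111, 253, 236, 163), (112, 253, 236, 163), (113, 252, 235, 162), (114, 251, 231, 156), (115, 241, 208, 134), (116, 229, 187, 119), (117, 218, 174, 109), (118, 177, 135, 84), (119, 131, 90, 55), (120, 120, 75, 46), (121, 121, 74, 45), (122, 122, 76, 46), (123, 123, 76, 47)]
0 [258.5028 105.8026]
0.005 [258.4803 115.4988]
0.007 [258.4713 119.4063]
0.009 [258.4622 123.3305]
0.011 [258.4531 127.2716]
3 0 [[259.0122 110.7667]]
3 0.005 [[259.0158 116.016 ]]
3 0.007 [[259.0172 118.124 ]]
3 0.009 [[259.0186 120.2366]]
6 0 [[259.0025 113.9768]]
6 0.005 [[259.006  119.2078]]
6 0.007 [[259.0074 121.3083]]
6 0.009 [[259.0088 123.4136]]
```

The edge positions suggest a gap of up to about 3 mm at the cleat, too close to the limit. I'll regrip gently and push the foot home.

carry_out(linear=[[0.03,-0.01,-0.05],[0.012,-0.004,-0.05],[0.012,-0.004,-0.05],[0.012,-0.004,-0.05],[0.01,-0.0035,-0.035],[0.005,-0.0017,-0.019],[0,0,0],[0,0,0]], angular=[[0,0,0],[0,0,0],[0,0,0],[0,0,0],[0,0,0],[0,0,0],[0,0,0],[0,0,0]], hand=[0.95,0.95,0.95,0.95,0.95,0.95,0.95,0.95])

```text
clock: 15.58
position: [0.4025, -0.2654, 0.2195]
ee_rot: [0.13, 0.164, 0.978, -0.022]
contact_force: [0.1, 0.4, -0.3]
width: 0.081
gripper_force: 0.0
```

carry_out(linear=[[0,0,0],[0,0,0],[0,0,0],[0,0,0],[0,0,0],[0,0,0]], angular=[[0,0,0],[0,0,0],[0,0,0],[0,0,0],[0,0,0],[0,0,0]], hand=[0.8,0.6,0.5,0.5,0.5,0.5], force=30)

```text
clock: 16.08
position: [0.4026, -0.2657, 0.2217]
ee_rot: [0.132, 0.164, 0.977, -0.023]
contact_force: [-1.3, 1.0, 7.0]
width: 0.0571
gripper_force: 32.0
```

carry_out(linear=[[-0.003,0.001,0],[-0.001,0.0003,0],[0,0,0]], angular=[[0,0,0],[0,0,0],[0,0,0]], hand=[0.5,0.5,0.5])

```text
clock: 16.33
position: [0.4017, -0.2656, 0.2218]
ee_rot: [0.133, 0.165, 0.977, -0.023]
contact_force: [5.7, 0.9, 2.6]
width: 0.0568
gripper_force: 31.9
```

carry_out(linear=[[-0.004,0.0014,0],[-0.003,0.001,0],[0,0,0]], angular=[[0,0,0],[0,0,0],[0,0,0]], hand=[0.5,0.5,0.5])

```text
clock: 16.58
position: [0.3998, -0.2651, 0.2227]
ee_rot: [0.136, 0.166, 0.976, -0.024]
contact_force: [10.5, 1.7, 3.2]
width: 0.0569
gripper_force: 31.9
```

Run:
```python
from plan import *
where();s=grab('wrist','w10.png')
a=cv2.imread('pics/w10.png')
for f in ('w10','wrist8'):
    a=cv2.imread(f'pics/{f}.png')[85:122,235:250].astype(float).mean((1)); print(f,[(85+i,*map(int,x[::-1])) for i,x in enumerate(a)])
```

```text
board in easel [ 1.124  -0.9911 76.5207] slope 40.720961369003376 yawerr -0.23967298692073924 [4.6, 5.1, -1.0, 2.5] F [10.5414  1.7388  3.1894] M [ 0.5242 -1.9778  0.0201] 16.5833 0.05688674813028505 31.896311044692993 q [-0.777   0.2654  2.0807  0.2189  0.5543 -2.1834]
w10 [(85, 179, 108, 58), (86, 186, 112, 60), (87, 189, 115, 62), (88, 194, 119, 63), (89, 198, 122, 65), (90, 201, 124, 66), (91, 202, 125, 66), (92, 203, 125, 67), (93, 205, 126, 67), (94, 207, 128, 69), (95, 210, 130, 71), (96, 211, 131, 70), (97, 211, 130, 70), (98, 210, 129, 70), (99, 209, 130, 70), (100, 208, 129, 69), (101, 206, 128, 70), (102, 205, 128, 69), (103, 204, 126, 67), (104, 204, 126, 67), (105, 205, 128, 68), (106, 206, 129, 69), (107, 205, 129, 69), (108, 201, 125, 66), (109, 193, 119, 62), (110, 185, 113, 59), (111, 171, 104, 56), (112, 152, 97, 54), (113, 176, 131, 80), (114, 213, 169, 105), (115, 234, 195, 124), (116, 245, 215, 140), (117, 248, 223, 146), (118, 248, 224, 148), (119, 248, 224, 147), (120, 246, 219, 143), (121, 235, 198, 127)]
wrist8 [(85, 209, 129, 69), (86, 209, 129, 69), (87, 209, 129, 70), (88, 206, 128, 69), (89, 206, 127, 69), (90, 204, 127, 68), (91, 204, 126, 67), (92, 203, 126, 68), (93, 203, 126, 67), (94, 204, 128, 68), (95, 204, 128, 67), (96, 204, 129, 68), (97, 201, 125, 65), (98, 196, 120, 64), (99, 187, 115, 61), (100, 176, 108, 57), (101, 162, 98, 52), (102, 142, 86, 46), (103, 146, 98, 56), (104, 189, 145, 89), (105, 223, 179, 113), (106, 238, 202, 129), (107, 246, 220, 143), (108, 248, 225, 146), (109, 248, 224, 147), (110, 246, 218, 141), (111, 235, 197, 126), (112, 225, 182, 115), (113, 223, 179, 114), (114, 225, 182, 116), (115, 230, 189, 120), (116, 236, 200, 128), (117, 233, 194, 123), (118, 176, 133, 82), (119, 117, 76, 46), (120, 108, 67, 41), (121, 110, 67, 41)]
```

carry_out(linear=[[0,0,-0.004],[0,0,-0.003],[0,0,0]], angular=[[0,0,0],[0,0,0],[0,0,0]], hand=[0.5,0.5,0.5])

```text
clock: 16.88
position: [0.4005, -0.2655, 0.2209]
ee_rot: [0.137, 0.166, 0.976, -0.025]
contact_force: [7.2, 4.1, 17.5]
width: 0.0573
gripper_force: 33.4
```

carry_out(linear=[[0,0,0],[0,0,0],[0,0,0],[0,0,0],[0,0,0],[0,0,0]], angular=[[0,0,0],[0,0,0],[0,0,0],[0,0,0],[0,0,0],[0,0,0]], hand=[0.6,0.7,0.8,0.9,0.95,0.95])

```text
clock: 17.38
position: [0.3965, -0.2634, 0.2164]
ee_rot: [0.13, 0.164, 0.978, -0.022]
contact_force: [0.3, -0.3, 0.7]
width: 0.0812
gripper_force: 0.0
```

carry_out(linear=[[-0.003,0.001,0.02],[-0.01,0.0035,0.04],[-0.012,0.004,0.05],[-0.012,0.004,0.05],[-0.012,0.004,0.05],[-0.02,0.007,0.055],[0,0,0],[0,0,0]], angular=[[0,0,0],[0,0,0],[0,0,0],[0,0,0],[0,0,0],[0,0,0],[0,0,0],[0,0,0]], hand=[0.95,0.95,0.95,0.95,0.95,0.95,0.95,0.95])

```text
clock: 18.05
position: [0.3623, -0.252, 0.3507]
ee_rot: [0.132, 0.164, 0.977, -0.023]
contact_force: [0.1, 0.6, 0.0]
width: 0.0812
gripper_force: 0.0
```

Run:
```python
from plan import *
s=grab('wrist','w11.png');tool(s);pickle.dump(s,open('s11.pkl','wb'))
# rail-relative drift: predict pixel of fixed points in both shots, read strip inner edge
p0=pickle.load(open('s9.pkl','rb'));u=[.4714,-.2884,-.3338,-.0075]
for n,S in(('w9',p0),('w11',s)):
    v=view('wrist',S);f=lambda c:proj(v,R.from_euler('z',u[2]).as_matrix()@np.array(c)+[u[0],u[1],u[3]])[0].round(1)
    Rb=R.from_euler('y',-40,degrees=True).as_matrix()
    print(n,'cleat inner',f([-.079,0,.03]),*[(x,f(np.array([-.0886,0,.014])@Rb.T+np.array([x,0,73])/1e3)) for x in(0,3,6)])
a=cv2.imread('pics/w11.png')[100:140,235:250].astype(float).mean(1);print([(100+i,*map(int,x[::-1])) for i,x in enumerate(a)])
```

```text
tcp [ 0.3623 -0.252   0.3507] G [ 0.401  -0.2659  0.2013] tilt 15.38512715307399 z [ 0.2499 -0.0892 -0.9642] y [ 0.3276  0.9448 -0.0025] q [-0.8194  0.0463  1.9557  0.1553  0.9057 -2.1383] w 0.0811578309677716 F [0.1201 0.6152 0.0486] 0.0 18.05
w9 cleat inner [259.1 113.1] (0, array([259. , 114.3])) (3, array([259. , 117.5])) (6, array([259. , 120.7]))
w11 cleat inner [259.1 111.5] (0, array([259.1, 112.7])) (3, array([259.1, 115.9])) (6, array([259.1, 119.1]))
[(100, 197, 122, 65), (101, 201, 125, 67), (102, 204, 128, 68), (103, 206, 129, 69), (104, 205, 127, 68), (105, 204, 126, 67), (106, 202, 126, 67), (107, 202, 125, 67), (108, 201, 125, 67), (109, 196, 121, 65), (110, 180, 110, 58), (111, 157, 99, 55), (112, 171, 123, 74), (113, 218, 173, 108), (114, 240, 207, 133), (115, 242, 210, 136), (116, 230, 190, 120), (117, 219, 176, 111), (118, 222, 178, 113), (119, 223, 179, 112), (120, 170, 127, 78), (121, 119, 78, 47), (122, 109, 68, 41), (123, 108, 67, 40), (124, 109, 68, 41), (125, 109, 68, 41), (126, 109, 67, 41), (127, 109, 67, 40), (128, 109, 67, 41), (129, 109, 67, 42), (130, 109, 68, 42), (131, 109, 68, 42), (132, 109, 67, 42), (133, 110, 68, 43), (134, 109, 67, 42), (135, 110, 68, 42), (136, 112, 68, 43), (137, 111, 68, 42), (138, 112, 70, 43), (139, 111, 70, 43)]
```

Run:
```python
from plan import *
S=pickle.load(open('s1.pkl','rb'));v=view('wrist',S)
for c0 in(235,272):
    a=cv2.imread('pics/w1.png')[50:76,c0:c0+14].astype(int).mean(1);print([(50+i,*map(int,x[::-1])) for i,x in enumerate(a)])
for s in(0,.004,.006,.008,.01):
    c=R.from_euler('z',-.305).as_matrix()@np.array([-.095+s,0,.014])+[.5186,.3807,-.0062];print(s,proj(v,c)[0])
c=R.from_euler('z',-.305).as_matrix()@np.array([-.095,0,0])+[.5186,.3807,-.0062];print('bottom edge',proj(v,c)[0])
# full edge profile in w11: rail rows, cap front edge vs model
S=pickle.load(open('s11.pkl','rb'));v=view('wrist',S)
for u in([.4714,-.2884,-.3338,-.0075],[.4714,-.2884,-.3338,-.0055],[.470,-.2885,-.338,0]):
    f=lambda c:(proj(v,R.from_euler('z',u[2]).as_matrix()@np.array(c)+[u[0],u[1],u[3]])[0]).round(1)
    print(u,'base edge',f([-.1,0,.012]),'cleat out',f([-.093,0,.03]),'in',f([-.079,0,.03]),'rail L',f([.05,-.036,.102]),'cap front low',f([.0397,0,.1351]),'cap front top',f([.0307,0,.1458]))
a=cv2.imread('pics/w11.png')[80:112,235:250].astype(int).mean(1);print([(80+i,int(x[2])) for i,x in enumerate(a)])
a=cv2.imread('pics/w11.png')[255:325,240:270].astype(int).mean(1);print([(255+i,int(x[2])) for i,x in enumerate(a)])
```

```text
[(50, 107, 81, 51), (51, 110, 84, 53), (52, 111, 85, 54), (53, 111, 86, 55), (54, 111, 86, 55), (55, 104, 81, 51), (56, 110, 85, 52), (57, 167, 130, 78), (58, 202, 159, 97), (59, 221, 177, 110), (60, 230, 188, 117), (61, 233, 192, 121), (62, 233, 192, 121), (63, 233, 192, 120), (64, 233, 193, 121), (65, 233, 192, 121), (66, 232, 191, 120), (67, 224, 180, 112), (68, 171, 129, 78), (69, 109, 75, 45), (70, 95, 60, 38), (71, 96, 60, 38), (72, 96, 60, 38), (73, 97, 60, 38), (74, 97, 60, 37), (75, 97, 61, 39)]
[(50, 119, 93, 61), (51, 118, 93, 60), (52, 121, 95, 62), (53, 123, 97, 63), (54, 125, 98, 63), (55, 122, 95, 61), (56, 124, 95, 59), (57, 165, 127, 77), (58, 194, 152, 93), (59, 212, 168, 104), (60, 220, 177, 110), (61, 224, 181, 113), (62, 224, 180, 112), (63, 224, 181, 114), (64, 225, 182, 114), (65, 225, 182, 114), (66, 221, 177, 110), (67, 190, 148, 90), (68, 141, 105, 63), (69, 102, 69, 42), (70, 95, 60, 37), (71, 97, 60, 38), (72, 99, 61, 39), (73, 98, 61, 39), (74, 97, 60, 38), (75, 97, 60, 38)]
0 [261.6958  57.2659]
0.004 [261.6759  62.8963]
0.006 [261.666   65.6935]
0.008 [
[... 1066 characters left out ...]
, 114), (264, 111), (265, 109), (266, 107), (267, 107), (268, 105), (269, 101), (270, 97), (271, 95), (272, 95), (273, 94), (274, 92), (275, 92), (276, 92), (277, 91), (278, 92), (279, 92), (280, 92), (281, 92), (282, 92), (283, 92), (284, 93), (285, 92), (286, 92), (287, 92), (288, 92), (289, 93), (290, 92), (291, 93), (292, 93), (293, 93), (294, 93), (295, 93), (296, 93), (297, 93), (298, 93), (299, 93), (300, 93), (301, 93), (302, 93), (303, 93), (304, 91), (305, 85), (306, 78), (307, 77), (308, 91), (309, 110), (310, 132), (311, 152), (312, 169), (313, 178), (314, 181), (315, 182), (316, 184), (317, 187), (318, 188), (319, 186), (320, 184), (321, 183), (322, 182), (323, 181), (324, 181)]
```

The foot-gap estimates agree within tolerance (origin x about 3–5 mm, limit 6.5), and the pushes ended on firm cleat contact. I'm handing in.

```bash
python3 -c "
from rig import manip
print(manip.get_state()['clock']);print(manip.sign_off())"
```

```text
18.1
the job is handed in; nothing more can be done
None
```

The strop board is set in the easel, leather up, upper end under the cap, back on the rail and foot against the cleat (from images and contact forces, foot gap about 0–2 mm); I released it and handed the job in at 18.1 s, with no verdict shown.

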